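# Tighten a vacuum cover crisscross and start the pump

## Robot

A 6-joint arm with a two-finger parallel gripper is mounted at the origin on the work surface. World frame = base frame: x ahead of the robot, y to its left, z up, the work surface at z = 0. Lengths are in m, angles in rad, forces in N, time in s.
With the tool pointing down it reaches from about 0.425 to 0.95 m from the base axis. Payload 14.7 kg.
Tool frame: the origin (TCP) lies on the centre line of the jaws, within the pads' length; the fingertips stand manip.tcp_to_tips ahead of it and the grasp point (between the pads) lies 2 mm behind it (manip.tcp_to_tips is the distance from the TCP to the fingertips, in m); x points along the fingers, z is the direction in which the jaws open and shut, and the axes are right-handed (so a half turn about x gives the same grasp; the last joint's range is limited). The gripper opens to 85 mm and grips with 20 to 120 N. Pads are 22 mm wide; open, the fingers measure 114 mm over their backs; the gripper's body (76 mm by 85 mm) begins 54 mm behind the grasp point. The pads swing forward as they close: fully open they stand 13 mm farther back than shut.
Start: joints at [1.128, 0.48, 1.596, -0, 1.065, -0.047], TCP at [0.251, 0.6, 0.219] pointing down, gripper open.
Joint ranges: [-2.75, 2.75], [-0.82, 2.05], [0.23, 2.67], [-1.56, 4.7], [0.09, 2.69], [-2.92, 2.92]. Speed limits (rad/s): [1.89, 1.89, 2.39, 3.01, 3.01, 3.01].

## Interface

Orientations are given as a unit quaternion [x, y, z, w].
In Python, from station import manip gives the robot as it stands. The module is installed in compiled form; this text tells all that it offers.
- The arm moves only by the tool apply_moves, never from a script. Its argument "targets" is one flat list of numbers, 5 for each row, row after row: the opening in per cent of the stroke, from 0 (shut) to 100 (fully open), then the shift along the tool's x, y, z in cm, then the turn about the tool's x in rad. A call has 1 to 20 rows; each row shifts and turns the commanded pose from where the row before left it, along the tool's axes as they then stand; what a row does not reach is not made up. A row lasts 1/8 s, in which the tool goes at most 62.5 mm and 10.7 degrees, less where a joint would pass 70% of its speed; a pose out of reach is approached as far as the arm can. A call is refused whole if a number of a shift passes 6.25 or a number of a turn 0.188, either way. A call with a gripper value outside its range is refused whole. The fingers move at their own pace and stop on an object; "grip_force" is the grip in N (left out, the last holds). Time passes only in rows, so rows that do not move let the fingers close. It gives the time, the measured TCP pose, the force and the opening at its end, in the units of the state.
- manip.get_state(): the state, without advancing time (a new reading comes with each control period).
- manip.snapshot(name): name is "scene" or "top"; returns the picture (420x560x3 uint8, red, green, blue); there is no depth.
- manip.camera_model(name): a dict with "fx", "fy", "cx", "cy" (pixels), "R" (3x3) and "t" (3): a world point X has camera coordinates R X + t. Camera axes: x right, y down, z forward; pixel columns grow to the right and rows downward; lengths in m; the calibration is good to about 2 mm. A picture is of the moment at which its call begins. camera_model takes no time and is no camera call.
- manip.job_done(): hands the job in, once; it reports no verdict.
Trained networks look in the newest picture that a camera, given by its name, has taken for a name from the list of things; names that differ only in an ending like _2 or _b are one class to them, and where a whole thing is asked for, a point or a joint stands for the part that bears it (a point fixed in the world has none). Each returns a list of dicts, best first, with "conf" (0 to 1); they miss things now and then, are a little off and sometimes report something else, mostly with a low value. They report only what shows in the picture. A call takes as long as a camera call. They do not tell look-alikes from the thing itself.
- manip.cut_out(camera, target): "pixels" (420x560 bool, what is visible of it) and "at" ([column, row] in pixels, amid what is visible of it).
- manip.landmark_of(camera, target): "at" ([column, row] in pixels: a listed point, or the origin of a listed thing).
The state is a dict: "time_s": time; "joint_positions": joint angles; "joint_velocities": joint speeds; "effort": joint torques, N m; "position": TCP position; "tool_rot": TCP orientation; "ft_force": force on the tool from outside, world axes, zero at the start; "ft_torque": the same for the moment, N m; "finger_gap": finger opening in m.
Only numpy, scipy, OpenCV 4.12 (cv2) and the standard library are available. Lean on these libraries where they do the work, as an engineer would, in place of code of your own. Each camera call takes 0.05 s, during which the arm holds its last target.

## Task

Two opposite wing bolts of the vacuum chamber's sloping cover are already snug, with their pointers in the yellow arcs: first turn the other two clockwise until their pointers are in yellow too, and only then go round a second time in crisscross order (a bolt, the one opposite, then the other pair), turning each pointer into its green arc and never on to the red. When all four are in green, press the green button to start the pump, let go, and leave the bottle, spanner and jar alone.

Things in the scene. Friction and masses are not known exactly. Their poses are not given: they have to be found in the camera images.
- cover_face (a point): Centre of the top face of a vacuum chamber's round aluminium cover (224 mm across, green window), 0.16 m up. z points square out of the face, 27 degrees (0.47 rad) off vertical, roughly away from the robot. Four bolts stand on it, 75 mm from its centre, in the order a, b, c, d round the circle: a opposite c, b opposite d. The cover may be clocked to any angle; it stays put.
- bolt_a_grip (a point): On the axis of bolt a (opposite c), 26 mm above the cover's face, in its black wing: a bar 46 mm long, 14 thick, 24 high (13 to 37 mm above the face). z: out along the bolt, square to the cover; x: along the wing to its white end with a red line, the pointer; y: across the thickness. Turns with the bolt. At first in yellow (0.7 to 1.0).
- bolt_a (a joint): Turn of bolt a, rad: grows as it is tightened, clockwise seen from outside. Arcs painted on the cover 30 mm from its axis show where the pointer stands: yellow 0.6 to 1.1 (snug), green 1.5 to 2.0 (tight), red 2.25 to 2.5 (too tight; stop at 2.5). It stays where it is left; turning takes about 0.2 N m.
- bolt_b_grip (a point): On the axis of bolt b (opposite d), 26 mm above the cover's face, in its black wing: a bar 46 mm long, 14 thick, 24 high (13 to 37 mm above the face). z: out along the bolt, square to the cover; x: along the wing to its white end with a red line, the pointer; y: across the thickness. Turns with the bolt. At first loose (0 to 0.25).
- bolt_b (a joint): Turn of bolt b, rad: grows as it is tightened, clockwise seen from outside. Arcs painted on the cover 30 mm from its axis show where the pointer stands: yellow 0.6 to 1.1 (snug), green 1.5 to 2.0 (tight), red 2.25 to 2.5 (too tight; stop at 2.5). It stays where it is left; turning takes about 0.2 N m.
- bolt_c_grip (a point): On the axis of bolt c (opposite a), 26 mm above the cover's face, in its black wing: a bar 46 mm long, 14 thick, 24 high (13 to 37 mm above the face). z: out along the bolt, square to the cover; x: along the wing to its white end with a red line, the pointer; y: across the thickness. Turns with the bolt. At first in yellow (0.7 to 1.0).
- bolt_c (a joint): Turn of bolt c, rad: grows as it is tightened, clockwise seen from outside. Arcs painted on the cover 30 mm from its axis show where the pointer stands: yellow 0.6 to 1.1 (snug), green 1.5 to 2.0 (tight), red 2.25 to 2.5 (too tight; stop at 2.5). It stays where it is left; turning takes about 0.2 N m.
- bolt_d_grip (a point): On the axis of bolt d (opposite b), 26 mm above the cover's face, in its black wing: a bar 46 mm long, 14 thick, 24 high (13 to 37 mm above the face). z: out along the bolt, square to the cover; x: along the wing to its white end with a red line, the pointer; y: across the thickness. Turns with the bolt. At first loose (0 to 0.25).
- bolt_d (a joint): Turn of bolt d, rad: grows as it is tightened, clockwise seen from outside. Arcs painted on the cover 30 mm from its axis show where the pointer stands: yellow 0.6 to 1.1 (snug), green 1.5 to 2.0 (tight), red 2.25 to 2.5 (too tight; stop at 2.5). It stays where it is left; turning takes about 0.2 N m.
- pump_button_top (a point): Centre of the top of the green push button, 34 mm across, that starts the pump. It points straight up, on a grey box (110 x 140 mm, 60 mm high) that stands on the bench to the right of the chamber.
- pump_button (a joint): How far the button is pressed, m: 0 is up, 0.006 fully down (takes about 5 N, springs back); from 0.0035 on the pump starts.
- reagent_bottle_mid (a point): Middle of an amber bottle with a blue cap, 64 mm across and 150 mm tall, standing on the bench to the left of the chamber; to be left alone.
- spanner_grip (a point): Handle of a steel spanner, 160 mm long, lying flat on the bench beyond the chamber; to be left alone.
- sample_jar_mid (a point): Middle of a clear jar, 50 mm across and 60 mm tall, standing on the bench beyond the pump's box; to be left alone.
There are look-alikes about, which are no part of the job. There is more than one size of the part that bears pump_button_top; the job needs the middle-sized.

How it is judged:
On the way, in this order (a step that is already met when the one before it is completed fails the run):
1. all four pointers are in yellow (joint 0.5 to 1.2) (value of joint bolt_a between 0.5 and 1.2 rad and value of joint bolt_b between 0.5 and 1.2 rad and value of joint bolt_c between 0.5 and 1.2 rad and value of joint bolt_d between 0.5 and 1.2 rad), for 0.1 s.
2. one opposite pair is in green (1.4 to 2.1) while the other pair is still in yellow (((value of joint bolt_a between 1.4 and 2.1 rad and value of joint bolt_c between 1.4 and 2.1 rad and value of joint bolt_b between 0.5 and 1.2 rad and value of joint bolt_d between 0.5 and 1.2 rad) or (value of joint bolt_b between 1.4 and 2.1 rad and value of joint bolt_d between 1.4 and 2.1 rad and value of joint bolt_a between 0.5 and 1.2 rad and value of joint bolt_c between 0.5 and 1.2 rad))), for 0.1 s.
3. all four pointers are in green (1.4 to 2.1) (value of joint bolt_a between 1.4 and 2.1 rad and value of joint bolt_b between 1.4 and 2.1 rad and value of joint bolt_c between 1.4 and 2.1 rad and value of joint bolt_d between 1.4 and 2.1 rad), for 0.1 s.
4. the pump button is pressed (at least 3.5 mm) (value of joint pump_button above 0.0035 m), for 0.02 s.
At the end, for the whole second after the job is handed in: All four bolts rest with their pointers in green (joint 1.4 to 2.1), the pump button is up again (under 1.5 mm), and bottle, spanner and jar are within 30 mm of where they stood (all of step 3 and value of joint pump_button below 0.0015 m and velocity of joint each of bolt_a, bolt_b, bolt_c, bolt_d below 0.05 rad/s and distance of each of reagent_bottle_mid, spanner_grip, sample_jar_mid from where it was at the start of the episode below 0.03 m); the robot touches nothing.
It fails at once if a bolt is taken past yellow (over 1.25) while another is not yet snug (under 0.5) (value of joint any of bolt_a, bolt_b, bolt_c, bolt_d above 1.25 rad and value of joint any of bolt_a, bolt_b, bolt_c, bolt_d below 0.5 rad).
It fails at once if two neighbouring bolts are past yellow (over 1.25) while the two others are not ((value of joint each of bolt_a, bolt_b above 1.25 rad and value of joint each of bolt_c, bolt_d below 1.25 rad) or (value of joint each of bolt_b, bolt_c above 1.25 rad and value of joint each of bolt_d, bolt_a below 1.25 rad) or (value of joint each of bolt_c, bolt_d above 1.25 rad and value of joint each of bolt_a, bolt_b below 1.25 rad) or (value of joint each of bolt_d, bolt_a above 1.25 rad and value of joint each of bolt_b, bolt_c below 1.25 rad)).
It fails at once if a bolt is overtightened (over 2.2, into the red) (value of joint any of bolt_a, bolt_b, bolt_c, bolt_d above 2.2 rad).
It fails at once if the pump is started (button 3.5 mm down) before all four are in green (1.4) (value of joint pump_button above 0.0035 m and value of joint any of bolt_a, bolt_b, bolt_c, bolt_d below 1.4 rad).
It fails at once if bottle, spanner or jar is moved by over 30 mm (distance of any of reagent_bottle_mid, spanner_grip, sample_jar_mid from where it was at the start of the episode above 0.03 m).
It also fails if it takes over 72 s, if anything falls off the work surface, if the arm or the gripper's body presses on something with over 40 N, if the wrist force passes 120 N, or if a joint passes its speed limit or range.

## Working session

There is one attempt and no reset: what is moved stays moved. The work goes in short steps, Python scripts to look and compute and a tool call to move; the robot and the scene stay as the last step left them, time stands still between calls to the robot, and variables do not carry over. Pictures are saved under pics/ and viewed, and the job is handed in when it is done.

Besides the shell and the picture viewer there is one more tool, called after "Call:" by a JSON object that holds its "name" and its "arguments", one argument or row to a line. apply_moves: Moves the arm, as the interface text tells. Its arguments: {"type":"object","properties":{"targets":{"type":"array","items":{"type":"number"}},"grip_force":{"type":"number"}},"required":["targets"]}

```bash
mkdir -p pics; cat > h.py <<'E'
import numpy as np,cv2
from station import manip
def snap(cam,name,crop=None,s=1):
    im=manip.snapshot(cam)
    if crop: im=im[crop[1]:crop[3],crop[0]:crop[2]]
    im=cv2.resize(im,None,fx=s,fy=s,interpolation=cv2.INTER_CUBIC)
    cv2.imwrite('pics/'+name,im[:,:,::-1])
E
python3 - <<'E'
from h import *
s=manip.get_state();print({k:np.round(v,4) for k,v in s.items()}, manip.tcp_to_tips)
snap('scene','s0.png');snap('top','t0.png')
for c in ('scene','top'):
    m=manip.camera_model(c);print(c,m)
    for t in ['cover_face','bolt_a_grip','pump_button_top','reagent_bottle_mid','spanner_grip','sample_jar_mid']:
        print(c,t,[(np.round(r['at'],1).tolist(),round(r['conf'],2)) for r in manip.landmark_of(c,t)])
print(manip.get_state()['time_s'])
E
```

```text
{'time_s': np.float64(0.0), 'joint_positions': array([ 1.1284,  0.4808,  1.5969,  0.    ,  1.0651, -0.0466]), 'joint_velocities': array([-0.0018,  0.0008, -0.0003,  0.0008,  0.001 ,  0.0004]), 'effort': array([-0.00000e+00, -9.50645e+01, -4.30178e+01, -2.00000e-04,
        1.23000e-02, -0.00000e+00]), 'position': array([0.2504, 0.5994, 0.2182]), 'tool_rot': array([-0.3922,  0.5889,  0.3917,  0.5882]), 'ft_force': array([-0.5682,  0.3002,  0.1163]), 'ft_torque': array([-0.0364,  0.0009, -0.0306]), 'finger_gap': np.float64(0.0857)} 0.017
scene {'fx': 430.0080420405293, 'fy': 430.0080420405293, 'cx': 283.38272902815015, 'cy': 212.94148726570853, 'R': array([[-0.61078631,  0.79178265, -0.00450829],
       [ 0.5253301 ,  0.40096983, -0.75050082],
       [-0.59242584, -0.46076396, -0.66085414]]), 't': array([ 0.2967547 , -0.19903997,  1.42117137])}
scene cover_face [([322.7, 221.3], 0.74)]
scene bolt_a_grip [([315.8, 184.5], 0.53)]
scene pump_button_top [([255.4, 133.3], 0.51), ([217.0, 178.4], 0.49), ([192.7, 238.7], 0.44), ([316.8, 187.8], 0.4)]
scene reagent_bottle_mid [([436.3, 305.6], 0.56)]
scene spanner_grip [([252.8, 333.8], 0.93), ([356.4, 209.8], 0.46)]
scene sample_jar_mid [([147.2, 226.1], 0.87), ([356.9, 209.6], 0.49), ([290.1, 224.2], 0.2)]
top {'fx': 519.891011278927, 'fy': 519.891011278927, 'cx': 277.8822014466477, 'cy': 212.35265668804396, 'R': array([[-0.00807697, -0.99995672,  0.00461724],
       [-0.99807357,  0.00777755, -0.06155202],
       [ 0.06151344, -0.0051055 , -0.9980932 ]]), 't': array([0.06309369, 0.53233658, 1.44618217])}
top cover_face [([244.1, 208.9], 0.8)]
top bolt_a_grip [([261.7, 223.7], 0.52)]
top pump_button_top [([383.5, 222.9], 0.66), ([399.5, 305.8], 0.65), ([343.0, 156.0], 0.38)]
top reagent_bottle_mid []
top spanner_grip [([255.4, 130.1], 0.72)]
top sample_jar_mid [([393.7, 151.2], 0.85)]
0.7
```

View pics/s0.png

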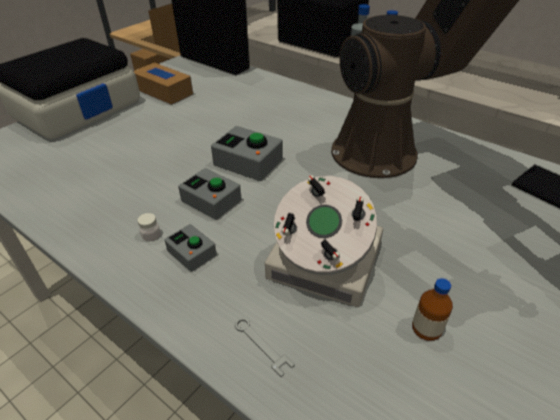

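View pics/t0.png

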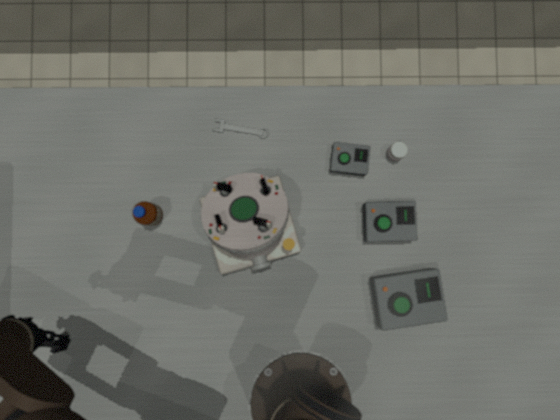

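The scene picture shows the chamber at about (322,222) with four bolts, and three pump boxes. The middle-sized box has its button at scene (217,184) and top (383,223). The bottle is at (435,310), the spanner at (262,348) and the jar at (148,226).

```bash
python3 - <<'E'
from h import *
snap('scene','s1.png',(262,165,392,280),6)
snap('top','t1.png',(190,160,310,280),5)
for c in ('scene','top'):
    for t in ['bolt_a_grip']:
        for r in manip.cut_out(c,t): print(c,np.round(r['at'],1),r['conf'],r['pixels'].sum())
E
```

```text
top [262.  222.4] 0.51 159
```

View pics/s1.png

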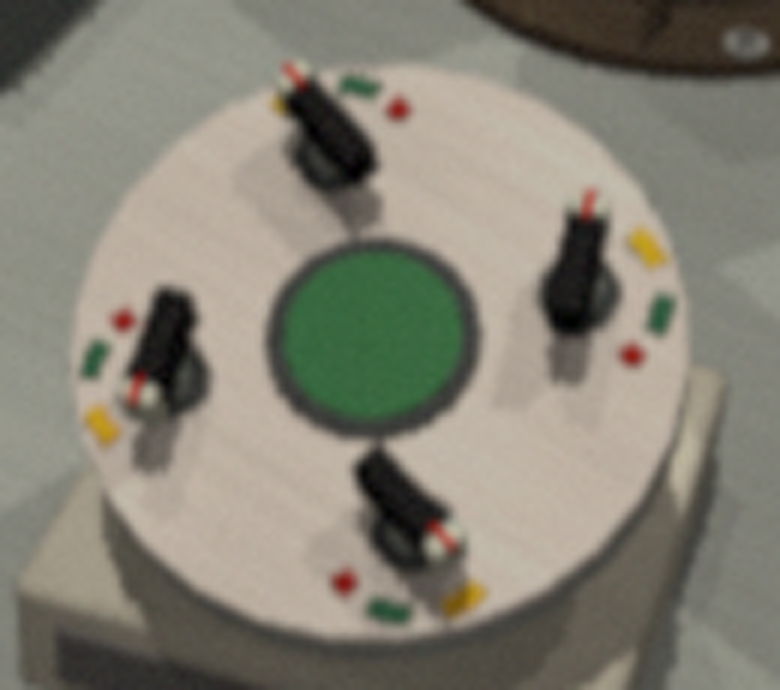

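View pics/t1.png

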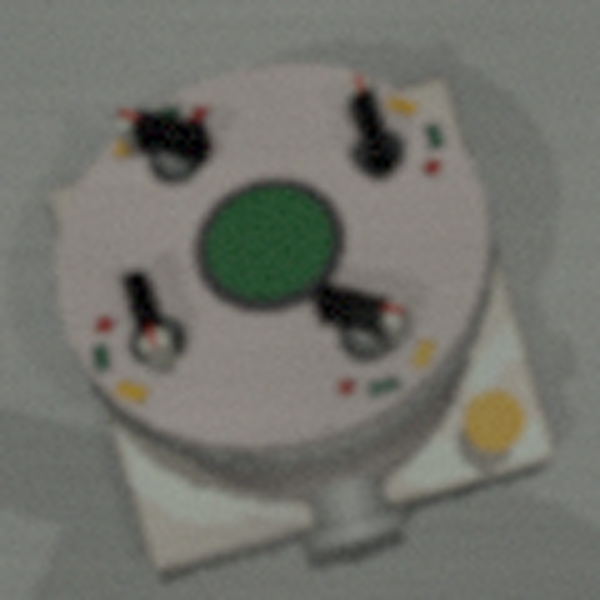

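The two bolts at scene top and bottom look snug. The left and right ones look loose. I'll fit a full model of the cover from the painted arcs and window, then the wing angles.

```bash
cat > fit.py <<'E'
from h import *
from scipy.optimize import least_squares
def proj(c,X):
    m=manip.camera_model(c);p=np.asarray(X)@m['R'].T+m['t']
    return np.c_[m['fx']*p[:,0]/p[:,2]+m['cx'],m['fy']*p[:,1]/p[:,2]+m['cy']]
S=lambda u,v:((u+.5)/6-.5+262,(v+.5)/6-.5+165)
T=lambda u,v:((u+.5)/5-.5+190,(v+.5)/5-.5+160)
# bolts order: 0 near-right(-x,-y) ,1 (-x,+y), 2(+x,+y), 3(+x,-y)
Y,G,R=0.85,1.75,2.375
obs=[('scene',0,G,S(359,86)),('scene',0,R,S(398,110)),
('scene',1,Y,S(648,247)),('scene',1,G,S(661,314)),('scene',1,R,S(632,356)),
('scene',2,Y,S(465,600)),('scene',2,G,S(388,611)),('scene',2,R,S(344,583)),
('scene',3,Y,S(101,425)),('scene',3,G,S(95,359)),('scene',3,R,S(123,321)),
('top',0,Y,T(424,353)),('top',0,G,T(384,386)),('top',0,R,T(347,387)),
('top',1,Y,T(131,392)),('top',1,G,T(101,357)),('top',1,R,T(104,324)),
('top',3,Y,T(401,107)),('top',3,G,T(434,135)),('top',3,R,T(431,167)),
('scene',-1,0,S(374,338)),('top',-1,0,T(270,244))]
def frame(p):
    # rotvec tilt about y approx, az
    az,ti,cl=p[3:6]
    n=np.array([np.sin(ti)*np.cos(az),np.sin(ti)*np.sin(az),np.cos(ti)])
    ex=np.cross([0,1,0],n);ex/=np.linalg.norm(ex);ey=np.cross(n,ex)
    return np.c_[ex,ey,n]
def bolt(p,i):
    F=frame(p);a=p[5]+np.array([0,-1,-2,-3])[i]*np.pi/2
    return p[:3]+.075*(F[:,0]*np.cos(a)+F[:,1]*np.sin(a)),a
def pdir(p,i,q):
    F=frame(p);_,a=bolt(p,i);t=a+p[6]-q   # clockwise = negative
    return F[:,0]*np.cos(t)+F[:,1]*np.sin(t)
def res(p,full=False):
    r=[]
    for c,i,q,uv in obs:
        X=p[:3] if i<0 else bolt(p,i)[0]+.030*pdir(p,i,q)
        d=p[7:9] if c=='top' else p[7:9]*0
        r.append(proj(c,X[None])[0]-uv)
    return np.array(r) if full else np.array(r).ravel()
def solve():
    best=None
    for off in np.arange(0,6.28,.7):
        s=least_squares(lambda p:np.r_[res(p)],[.5,.07,.16,0,.47,-2.3,off],loss='soft_l1')
        if best is None or s.cost<best.cost: best=s
    return best
if __name__=='__main__':
    b=solve();p=b.x;print(np.round(p,4),b.cost);print(np.round(res(p,True),1).tolist())
    np.save('p.npy',p)
    for i in range(4): print(i,bolt(p,i)[0].round(4))
    print(frame(p).round(3))
E
python3 fit.py
```

```text
Traceback (most recent call last):
  File "fit.py", line 44, in <module>
    b=solve();p=b.x;print(np.round(p,4),b.cost);print(np.round(res(p,True),1).tolist())
  File "fit.py", line 40, in solve
    s=least_squares(lambda p:np.r_[res(p)],[.5,.07,.16,0,.47,-2.3,off],loss='soft_l1')
  File "fit.py", line 40, in <lambda>
    s=least_squares(lambda p:np.r_[res(p)],[.5,.07,.16,0,.47,-2.3,off],loss='soft_l1')
                                   ~~~^^^
  File "fit.py", line 35, in res
    r.append(proj(c,X[None])[0]-uv)
             ~~~~^^^^^^^^^^^
  File "fit.py", line 4, in proj
    m=manip.camera_model(c);p=np.asarray(X)@m['R'].T+m['t']
ValueError: time passes only in moves, steps and waits
```

```bash
python3 - <<'E'
s=open('fit.py').read()
s=s.replace("def proj(c,X):\n    m=manip.camera_model(c);","CM={c:manip.camera_model(c) for c in ('scene','top')}\ndef proj(c,X):\n    m=CM[c];")
open('fit.py','w').write(s)
E
python3 fit.py; python3 -c "
from h import *
print(manip.get_state()['time_s'])"
```

```text
[ 0.5335  0.1471  0.1642  0.2706  0.4697 -2.3947  1.2478] 1.3206034563191935
[[-0.4, -0.0], [-0.2, -0.1], [-0.3, 0.1], [-0.1, -0.1], [-0.2, -0.3], [-0.4, 0.0], [-0.1, 0.1], [-0.0, -0.1], [-0.3, 0.2], [-0.5, 0.2], [-0.1, 0.0], [-0.3, 0.2], [-0.4, 0.2], [-0.5, 0.1], [-0.2, 0.1], [-0.4, 0.3], [-0.1, 0.4], [-0.1, -0.2], [-0.3, 0.3], [-0.1, 0.0], [-0.4, -0.1], [-0.3, 0.4]]
0 [0.4868 0.0965 0.1939]
1 [0.4848 0.2017 0.1806]
2 [0.5802 0.1976 0.1345]
3 [0.5822 0.0924 0.1478]
[[ 0.898 -0.053  0.436]
 [ 0.     0.993  0.121]
 [-0.439 -0.109  0.892]]
0.9
```

```bash
cat > ang.py <<'E'
from fit import *
p=np.load('p.npy')
def wing(i,q):
    F=frame(p);b,_=bolt(p,i);d=pdir(p,i,q);n=F[:,2];y=np.cross(n,d)
    return np.array([b+n*h+d*x+y*w for x in(-.023,.023) for w in(-.007,.007) for h in(.013,.037)]),b+n*.037+d*.020,b+n*.037-d*.020
def overlay(c,img,q,crop,s):
    for i in range(4):
        W,t,_=wing(i,q[i])
        f=lambda P:((proj(c,P)-crop[:2]+.5)*s-.5)
        h=cv2.convexHull(f(W).astype(np.float32)).astype(np.int32)
        cv2.polylines(img,[h],True,(0,255,255),1)
        u=f(t[None])[0];cv2.circle(img,tuple(int(v) for v in u),4,(255,0,255),1)
    return img
E
python3 - <<'E'
from ang import *
red={'scene':[S(295,76),S(588,204),S(441,538),S(137,389)],'top':[T(393,312),T(150,332),T(126,114),T(361,83)]}
qs=np.arange(-.5,1.6,.01);best=[]
for i in range(4):
    e={c:[np.linalg.norm(proj(c,wing(i,q)[1][None])[0]-red[c][i]) for q in qs] for c in red}
    tot=np.array(e['scene'])**2+np.array(e['top'])**2
    best.append(qs[tot.argmin()]);print(i,best[-1],{c:(round(qs[np.argmin(e[c])],2),round(min(e[c]),2)) for c in e})
for c,f,cr,s in(('scene','pics/s1.png',(262,165),6),('top','pics/t1.png',(190,160),5)):
    cv2.imwrite('pics/o_'+c+'.png',overlay(c,cv2.imread(f),best,cr,s))
E
```

```text
0 0.8600000000000012 {'scene': (np.float64(0.86), np.float64(1.08)), 'top': (np.float64(0.86), np.float64(0.19))}
1 0.11000000000000054 {'scene': (np.float64(0.14), np.float64(0.78)), 'top': (np.float64(0.06), np.float64(1.67))}
2 0.7700000000000011 {'scene': (np.float64(0.75), np.float64(0.71)), 'top': (np.float64(0.8), np.float64(0.62))}
3 0.1900000000000006 {'scene': (np.float64(0.12), np.float64(1.05)), 'top': (np.float64(0.28), np.float64(0.4))}
```

View pics/o_scene.png

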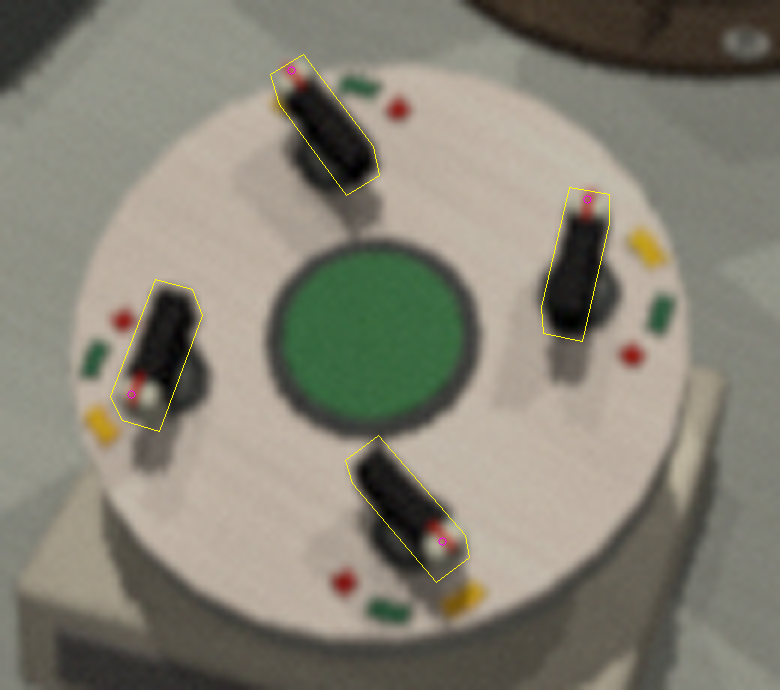

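View pics/o_top.png

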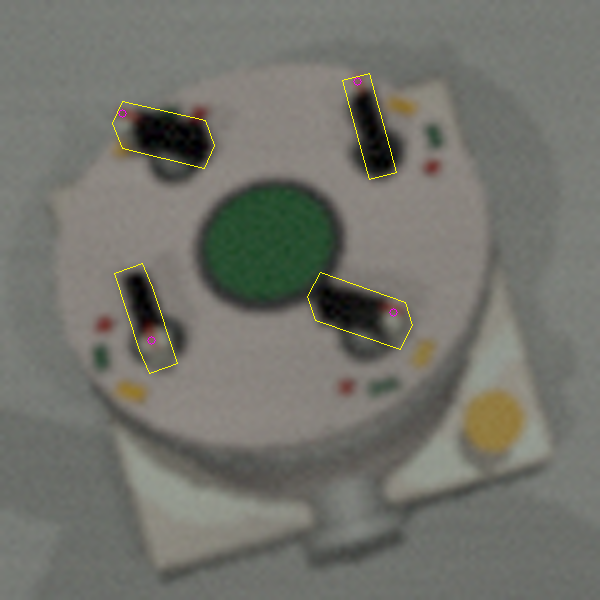

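The overlay fits well. Bolts 0 and 2 (scene top and bottom) are snug at about 0.86 and 0.77. Bolts 1 and 3 (scene right and left) are loose at about 0.11 and 0.19. The tool can only yaw about the vertical, so I'll work out the jaw yaw for each bolt turn and the button position.

```bash
cat > plan.py <<'E'
from ang import *
from scipy.spatial.transform import Rotation as Ro
def tool():
    s=manip.get_state();return s,np.array(s['position']),Ro.from_quat(s['tool_rot']).as_matrix()
def grip(i): return bolt(p,i)[0]+frame(p)[:,2]*.026
def yaw(i,q): d=pdir(p,i,q);return np.arctan2(d[1],d[0])
def rel(X,yawt=None):
    s,P,R=tool()
    print('t',round(s['time_s'],2),'P',P.round(4),'gap',round(float(s['finger_gap']),4),'F',np.round(s['ft_force'],1),'j6',round(s['joint_positions'][5],3),'down',R[:,0].round(3))
    print('shift cm',(R.T@(np.asarray(X)-P)*100).round(2))
    if yawt is not None:
        ty=np.arctan2(R[1,1],R[0,1]); d=(ty-yawt+np.pi/2)%np.pi-np.pi/2
        print('turn',round(d,3),'tooly yaw',round(ty,3),'alt',round(d-np.sign(d)*np.pi,3))
E
python3 - <<'E'
from plan import *
for i in range(4):
    print(i,grip(i).round(4),[(q,round(yaw(i,q),2)) for q in(.1,.5,.85,1.2,1.75)])
s,P,R=tool();print(R.round(3))
# button triangulate
uv={'scene':(217.0,182.5),'top':(383.5,222.9)}
r=[(x['at'],round(x['conf'],2)) for x in manip.landmark_of('scene','pump_button_top')];print(r)
f=lambda X:np.concatenate([proj(c,X[None])[0]-uv[c] for c in uv])
o=least_squares(f,[.5,-.15,.07]);print('button',o.x.round(4),o.fun.round(2))
snap('scene','s2.png',(165,155,265,220),7)
snap('top','t2.png',(345,180,435,260),6)
E
```

```text
0 [0.4981 0.0996 0.2171] [(0.1, np.float64(-1.23)), (0.5, np.float64(-1.59)), (0.85, np.float64(-1.91)), (1.2, np.float64(-2.27)), (1.75, np.float64(-2.87))]
1 [0.4961 0.2048 0.2038] [(0.1, np.float64(-2.78)), (0.5, np.float64(3.06)), (0.85, np.float64(2.69)), (1.2, np.float64(2.34)), (1.75, np.float64(1.84))]
2 [0.5915 0.2008 0.1577] [(0.1, np.float64(1.91)), (0.5, np.float64(1.56)), (0.85, np.float64(1.23)), (1.2, np.float64(0.88)), (1.75, np.float64(0.27))]
3 [0.5935 0.0956 0.171 ] [(0.1, np.float64(0.36)), (0.5, np.float64(-0.08)), (0.85, np.float64(-0.45)), (1.2, np.float64(-0.8)), (1.75, np.float64(-1.3))]
[[-0.    -0.923  0.386]
 [-0.     0.386  0.923]
 [-1.     0.    -0.   ]]
[([216.7, 179.7], 0.61), ([193.6, 240.6], 0.53)]
button [ 0.497  -0.224   0.0746] [-0.83 -0.08 -0.61  0.55]
```

View pics/s2.png

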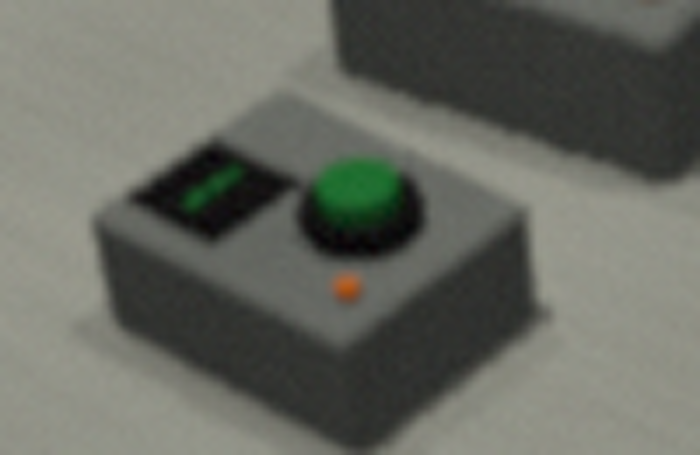

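View pics/t2.png

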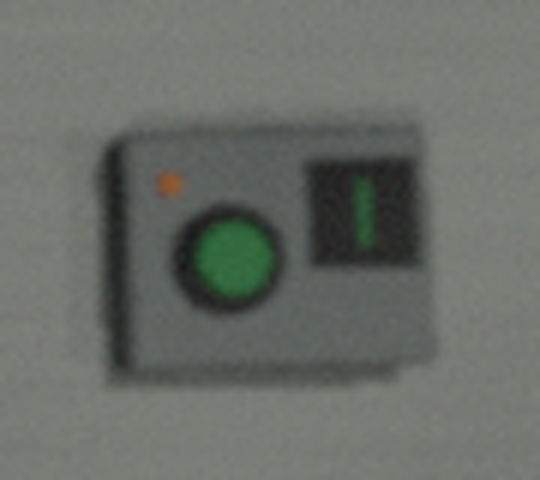

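Bolt 1 is first. I'll lift, move over it, turn the jaws to the wing and set the opening to about 53%.

Call:
{"name": "apply_moves", "arguments": {
  "targets": [53, -2.6, 0, 0, 0, 53, -2.6, 0, 0, 0, 53, 0, -3.8, -2.7, 0, 53, 0, -3.8, -2.7, 0, 53, 0, -3.8, -2.7, 0, 53, 0, -3.8, -2.7, 0, 53, 0, -3.8, -2.7, 0, 53, 0, -3.8, -2.7, 0, 53, 0, -3.8, -2.7, 0, 53, 0, -3.8, -2.7, 0, 53, 0, -3.8, -2.7, 0, 53, 0, -3.7, -2.7, 0, 53, 0, 0, 0, -0.15, 53, 0, 0, 0, -0.15, 53, 0, 0, 0, -0.15, 53, 0, 0, 0, -0.15, 53, 0, 0, 0, -0.14, 53, 0, 0, 0, 0, 53, 0, 0, 0, 0],
  "grip_force": 25
}}

```text
time_s: 3.42
position: [0.4962, 0.2045, 0.2708]
tool_rot: [0.578, -0.408, -0.578, -0.408]
ft_force: [-0.3, -0.5, -0.3]
finger_gap: 0.0452
```

```bash
python3 - <<'E'
from plan import *
rel(grip(1)+[0,0,.007],yaw(1,.12))
snap('scene','s3.png',(230,110,430,280),4)
snap('top','t3.png',(150,120,330,280),4)
E
```

```text
t 3.42 P [0.4962 0.2045 0.2708] gap 0.0452 F [-0.3 -0.5 -0.3] j6 -1.577 down [ 0. -0. -1.]
shift cm [ 6.   -0.01  0.03]
turn 0.001 tooly yaw -2.801 alt -3.14
```

View pics/s3.png

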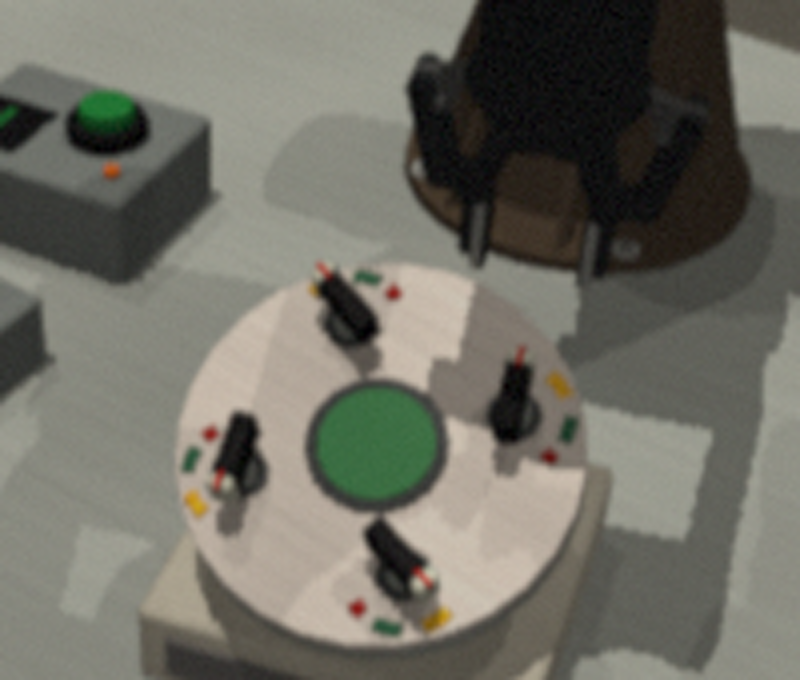

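The gripper is over bolt 1, with the pads at (475,235) and (595,250) straddling the wing at (515,400) below. I'll lower it.

Call:
{"name": "apply_moves", "arguments": {
  "targets": [53, 2, 0, 0, 0, 53, 2, 0, 0, 0, 53, 1, 0, 0, 0, 53, 1, 0, 0, 0, 53, 0, 0, 0, 0]
}}

```text
time_s: 4.15
position: [0.496, 0.2044, 0.2104]
tool_rot: [-0.578, 0.407, 0.578, 0.407]
ft_force: [-0.5, -0.5, -0.9]
finger_gap: 0.0453
```

```bash
python3 - <<'E'
from plan import *
rel(grip(1)+[0,0,.007],yaw(1,.12))
snap('scene','s4.png',(290,150,400,260),6)
snap('top','t4.png',(150,150,300,280),5)
E
```

```text
t 4.15 P [0.496  0.2044 0.2104] gap 0.0453 F [-0.5 -0.5 -0.9] j6 -1.58 down [-0.001 -0.    -1.   ]
shift cm [-0.04 -0.03  0.03]
turn 0.004 tooly yaw -2.798 alt -3.137
```

View pics/s4.png

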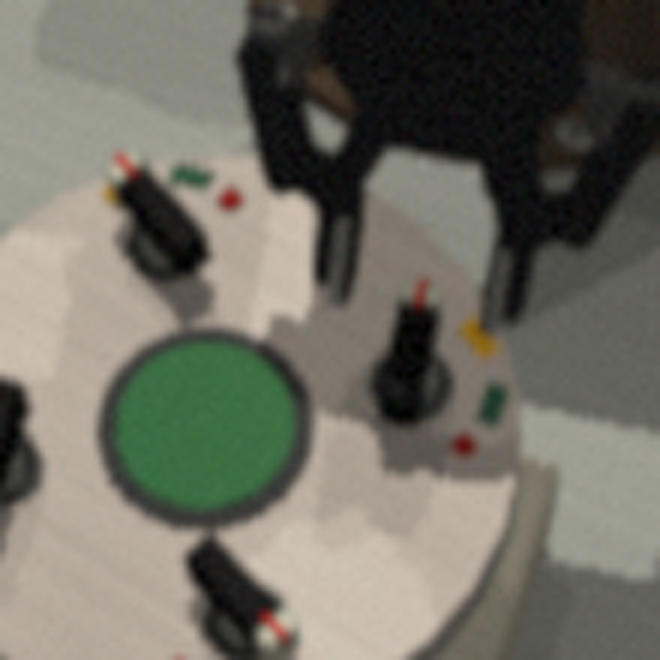

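```bash
python3 - <<'E'
from plan import *
s,P,R=tool()
for c,f,cr,k in(('scene','pics/s4.png',(290,150),6),('top','pics/t4.png',(150,150),5)):
    im=cv2.imread(f)
    overlay(c,im,[.86,.12,.77,.18],cr,k)
    for dx,col in((.017,(255,255,0)),(.007,(0,165,255)),(0,(0,0,255))):
        for z in(-.0226,0,.0226):
            u=(proj(c,(P+R[:,0]*dx+R[:,2]*z)[None])[0]-cr+.5)*k-.5
            cv2.circle(im,tuple(int(v) for v in u),4,col,-1)
    cv2.imwrite('pics/p4_'+c+'.png',im)
E
```

```text
(no output)
```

View pics/p4_scene.png

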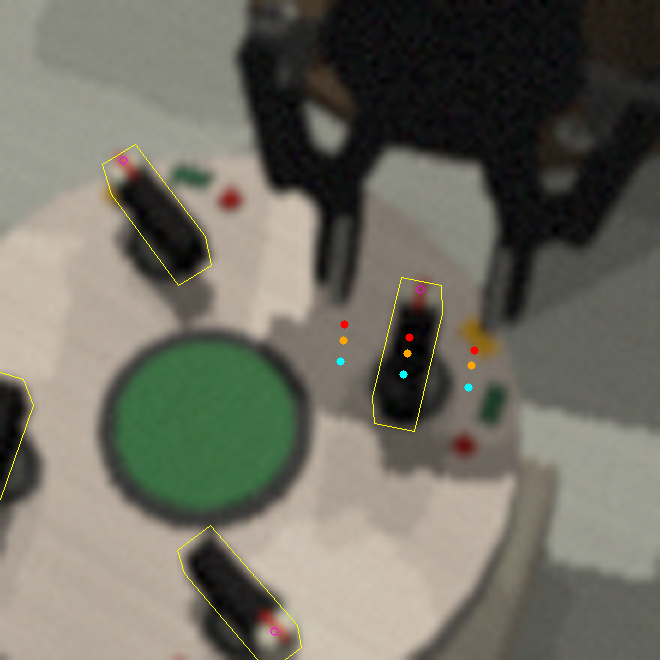

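View pics/p4_top.png

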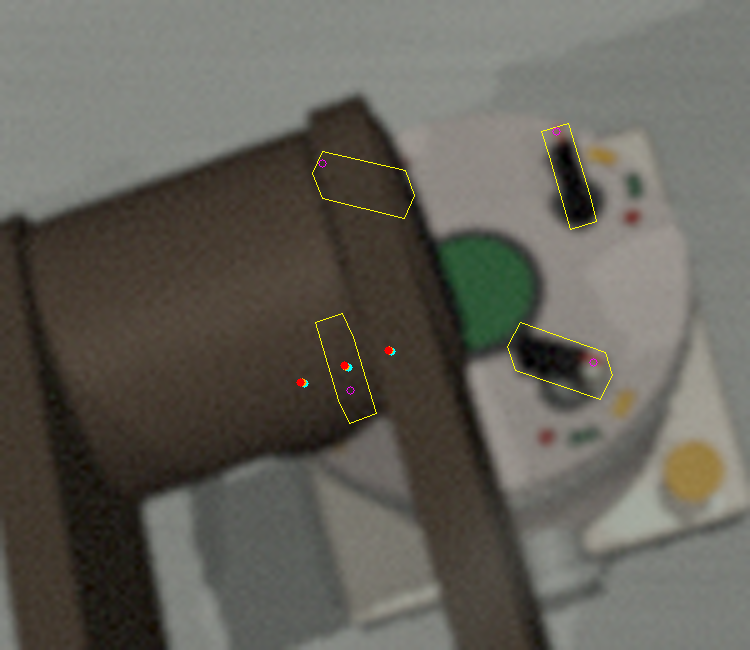

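The finger tips appear about 20 mm above where I predicted. The pads do stand farther back when open, so I'll close and see whether the gap shows the wing between them.

Call:
{"name": "apply_moves", "arguments": {
  "targets": [0, 0, 0, 0, 0, 0, 0, 0, 0, 0, 0, 0, 0, 0, 0, 0, 0, 0, 0, 0, 0, 0, 0, 0, 0, 0, 0, 0, 0, 0],
  "grip_force": 25
}}

```text
time_s: 5.0
position: [0.4962, 0.2045, 0.2108]
tool_rot: [-0.578, 0.407, 0.578, 0.407]
ft_force: [-0.8, -0.8, 0.0]
finger_gap: 0.0001
```

```bash
python3 - <<'E'
from plan import *
rel(grip(1)+[0,0,.007],yaw(1,.12))
snap('scene','s5.png',(290,150,400,260),6)
E
```

```text
t 5.0 P [0.4962 0.2045 0.2108] gap 0.0001 F [-0.8 -0.8  0. ] j6 -1.581 down [-0. -0. -1.]
shift cm [-0.   -0.    0.04]
turn 0.005 tooly yaw -2.797 alt -3.137
```

View pics/s5.png

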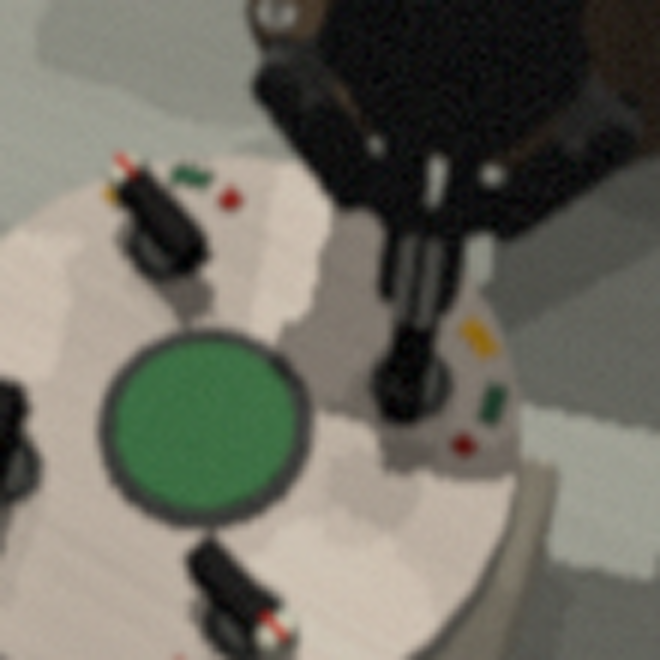

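```bash
python3 - <<'E'
from plan import *
print('base',proj('scene',[[0,0,0],[0,0,.1]]).round(0).tolist(),proj('top',[[0,0,0],[0,0,.1]]).round(0).tolist())
P=np.array([.2504,.5994,.2182]);z=np.array([.386,.923,0])
im=cv2.imread('pics/t0.png')
for dz,col in((-.017,(255,255,0)),(0,(0,0,255)),(.1,(0,255,0))):
  for k in(-.043,.043):
    u=proj('top',(P+[0,0,dz]+z*k)[None])[0];print(dz,u.round(1));cv2.circle(im,tuple(int(v) for v in u),2,col,-1)
cv2.imwrite('pics/t0z.png',cv2.resize(im[290:420,0:150],None,fx=5,fy=4.6))
E
```

```text
base [[373.0, 153.0], [377.0, 126.0]] [[301.0, 404.0], [302.0, 416.0]]
-0.017 [ 72.1 332.7]
-0.017 [ 39.4 319.1]
0 [ 69.3 333.9]
0 [ 36.2 320.1]
0.1 [ 51.2 341.7]
0.1 [ 15.3 326.8]
```

View pics/t0z.png

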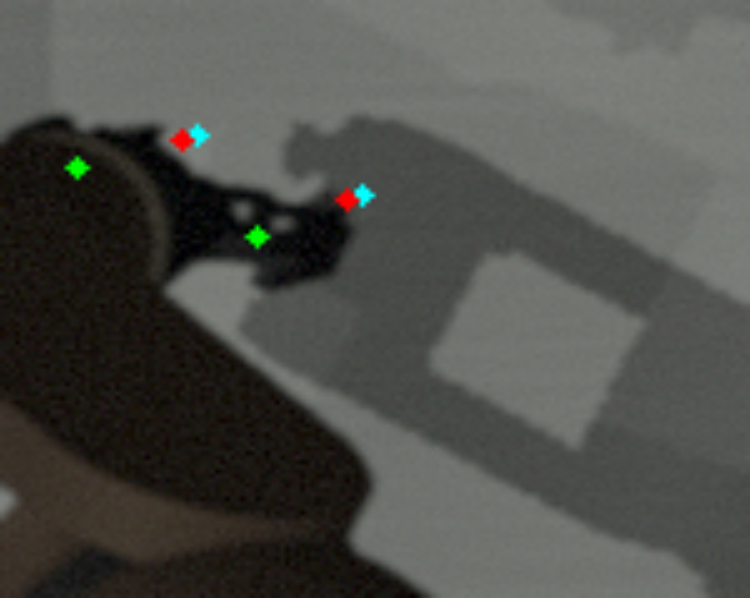

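Both views agree that the finger tips end about 20 mm higher than the nominal value, and the fingers shut above the wing. I'll open again, go lower and look.

Call:
{"name": "apply_moves", "arguments": {
  "targets": [53, 0, 0, 0, 0, 53, 0, 0, 0, 0, 53, 0, 0, 0, 0, 53, 1, 0, 0, 0, 53, 0.8, 0, 0, 0, 53, 0, 0, 0, 0]
}}

```text
time_s: 5.8
position: [0.4956, 0.2043, 0.1918]
tool_rot: [-0.578, 0.408, 0.579, 0.406]
ft_force: [0.6, 0.3, 0.5]
finger_gap: 0.045
```

```bash
python3 - <<'E'
from plan import *
rel(grip(1)+[0,0,.007],yaw(1,.12))
snap('scene','s6.png',(290,150,400,260),6)
E
```

```text
t 5.8 P [0.4956 0.2043 0.1918] gap 0.045 F [0.6 0.3 0.5] j6 -1.581 down [-0.002 -0.001 -1.   ]
shift cm [-1.9  -0.07  0.03]
turn 0.005 tooly yaw -2.797 alt -3.137
```

View pics/s6.png

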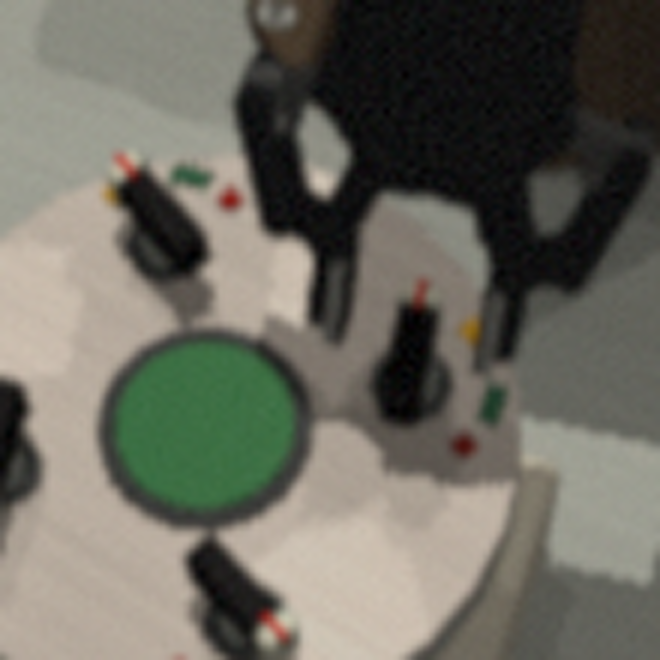

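Tips are now at about (332,340) and (497,365), on either side of the wing at (408,355). I'll close.

Call:
{"name": "apply_moves", "arguments": {
  "targets": [0, 0, 0, 0, 0, 0, 0, 0, 0, 0, 0, 0, 0, 0, 0, 0, 0, 0, 0, 0],
  "grip_force": 25
}}

```text
time_s: 6.35
position: [0.4964, 0.2045, 0.1931]
tool_rot: [0.578, -0.407, -0.578, -0.407]
ft_force: [-0.9, -1.2, 4.2]
finger_gap: 0.013
```

```bash
python3 - <<'E'
from plan import *
rel(grip(1)+[0,0,.007],yaw(1,.12))
snap('scene','s7.png',(290,150,400,260),6)
E
```

```text
t 6.35 P [0.4964 0.2045 0.1931] gap 0.013 F [-0.9 -1.2  4.2] j6 -1.581 down [ 0.  0. -1.]
shift cm [-1.77  0.01  0.04]
turn 0.005 tooly yaw -2.797 alt -3.137
```

View pics/s7.png

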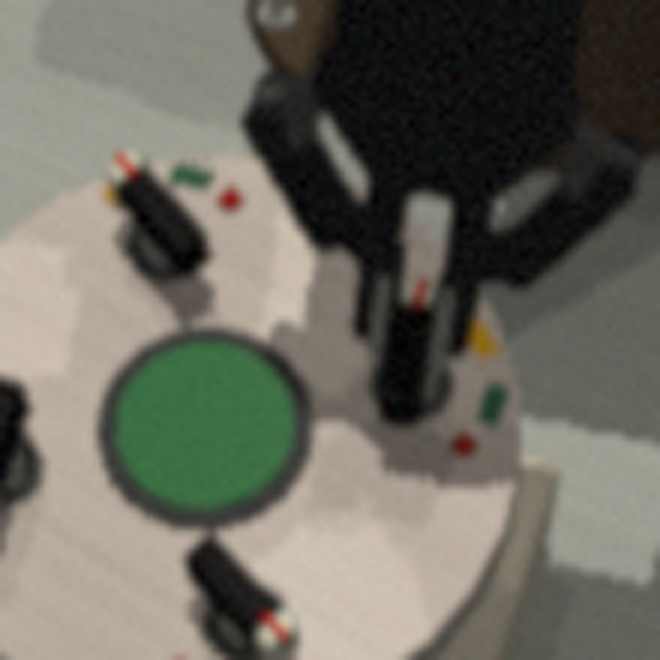

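The gap is 13 mm, so the wing is held. I'll turn halfway first and check the forces.

Call:
{"name": "apply_moves", "arguments": {
  "targets": [0, 0, 0, 0, 0.1, 0, 0, 0, 0, 0.1, 0, 0, 0, 0, 0.1, 0, 0, 0, 0, 0.1, 0, 0, 0, 0, 0]
}}

```text
time_s: 7.02
position: [0.4966, 0.2047, 0.1934]
tool_rot: [-0.486, 0.514, 0.485, 0.514]
ft_force: [-0.6, -0.3, 9.1]
finger_gap: 0.0132
```

```bash
python3 - <<'E'
from plan import *
rel(grip(1),yaw(1,.85))
print(manip.get_state()['ft_torque'])
snap('scene','s8.png',(290,150,400,260),6)
E
```

```text
t 7.03 P [0.4966 0.2047 0.1934] gap 0.0132 F [-0.6 -0.3  9.1] j6 -1.179 down [ 0.001  0.    -1.   ]
shift cm [-1.04  0.05  0.01]
turn 0.397 tooly yaw 3.085 alt -2.744
[-0.24671602  0.17711529  0.25803285]
```

View pics/s8.png

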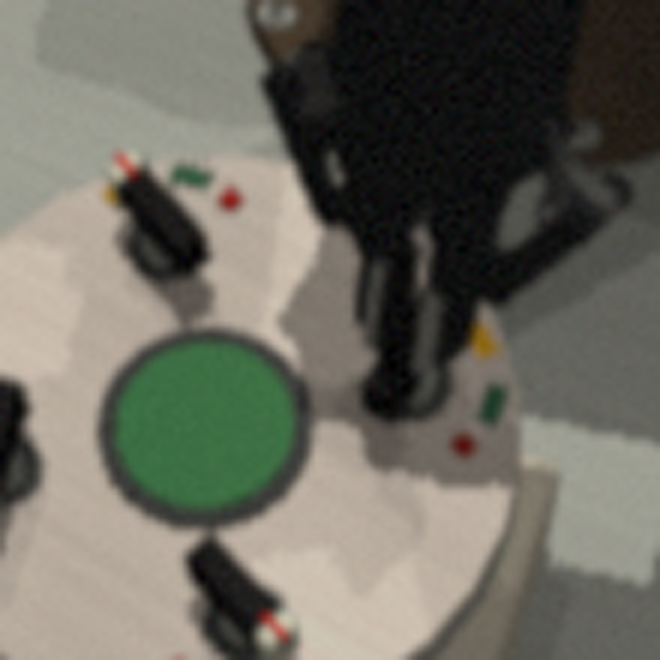

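It follows, with a 0.26 N m turning moment and small forces. I'll finish to 0.85, open and lift. The next stop is bolt 3.

Call:
{"name": "apply_moves", "arguments": {
  "targets": [0, 0, 0, 0, 0.1, 0, 0, 0, 0, 0.1, 0, 0, 0, 0, 0.1, 0, 0, 0, 0, 0.1, 0, 0, 0, 0, 0, 50, 0, 0, 0, 0, 50, 0, 0, 0, 0, 50, 0, 0, 0, 0, 50, -2, 0, 0, 0, 50, -2, 0, 0, 0, 50, -2, 0, 0, 0, 50, 0, 0, 0, 0]
}}

```text
time_s: 8.57
position: [0.4969, 0.2047, 0.2539]
tool_rot: [-0.374, 0.599, 0.374, 0.601]
ft_force: [-0.1, -0.2, 0.2]
finger_gap: 0.0427
```

```bash
python3 - <<'E'
from plan import *
rel(grip(3)+[0,0,.05],yaw(3,.17))
snap('scene','s9.png',(262,165,392,280),6)
E
```

```text
t 8.57 P [0.4969 0.2047 0.2539] gap 0.0427 F [-0.1 -0.2  0.2] j6 -0.781 down [ 0.002  0.001 -1.   ]
shift cm [  3.3  -13.48  -5.55]
turn -0.739 tooly yaw 2.686 alt 2.402
```

View pics/s9.png

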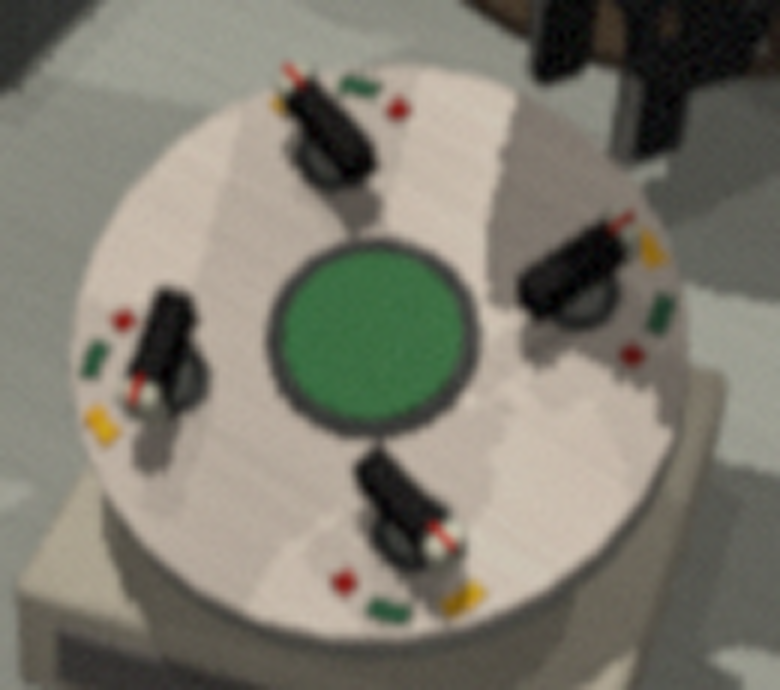

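Call:
{"name": "apply_moves", "arguments": {
  "targets": [53, 0, -4.5, -1.85, 0, 53, 0, -4.5, -1.85, 0, 53, 0, -4.5, -1.85, 0, 53, 0, 0, 0, -0.15, 53, 0, 0, 0, -0.15, 53, 0, 0, 0, -0.15, 53, 0, 0, 0, -0.15, 53, 0, 0, 0, -0.14, 53, 2.3, 0, 0, 0, 53, 2, 0, 0, 0, 53, 1, 0, 0, 0, 53, 0, 0, 0, 0, 53, 0, 0, 0, 0]
}}

```text
time_s: 10.25
position: [0.5933, 0.0953, 0.2002]
tool_rot: [0.566, -0.424, -0.566, -0.424]
ft_force: [0.1, -1.2, 0.2]
finger_gap: 0.0455
```

```bash
cat >> plan.py <<'E'
def qfit(i,uv): 
    qs=np.arange(-.3,2.6,.01);e=[np.linalg.norm(proj('scene',wing(i,q)[1][None])[0]-uv) for q in qs];k=int(np.argmin(e));print('q',i,round(qs[k],2),'err',round(e[k],2))
E
python3 - <<'E'
from plan import *
rel(grip(3)+[0,0,-.0105],yaw(3,.17))
qfit(1,S(625,222))
snap('scene','s10.png',(245,145,365,260),6)
E
```

```text
t 10.25 P [0.5933 0.0953 0.2002] gap 0.0455 F [ 0.1 -1.2  0.2] j6 -1.746 down [ 0.001  0.    -1.   ]
shift cm [ 3.98 -0.03  0.02]
turn 0.001 tooly yaw -2.857 alt -3.141
q 1 0.91 err 0.03
```

View pics/s10.png

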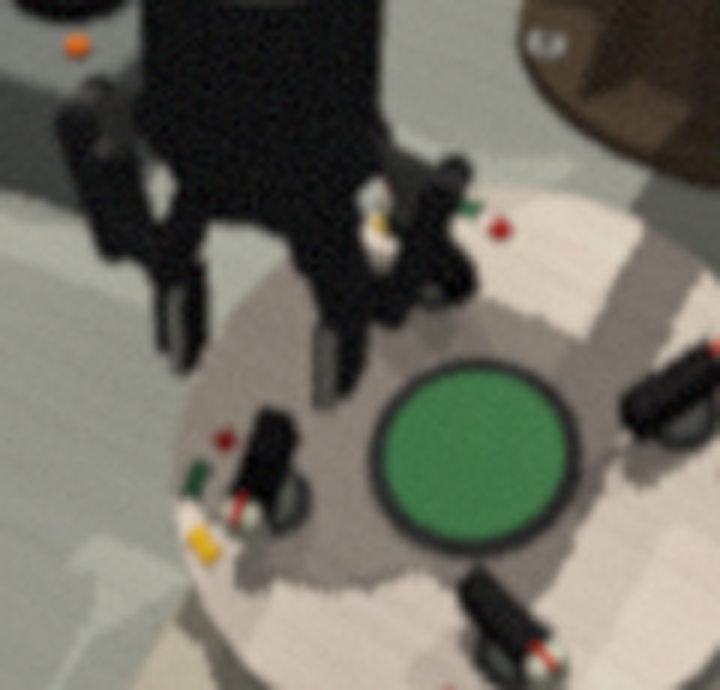

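Bolt 1 reads about 0.91, which is yellow. The jaws straddle bolt 3's wing at (262,460), so I'll lower and close.

Call:
{"name": "apply_moves", "arguments": {
  "targets": [53, 2, 0, 0, 0, 53, 1, 0, 0, 0, 53, 1, 0, 0, 0, 53, 0, 0, 0, 0, 0, 0, 0, 0, 0, 0, 0, 0, 0, 0, 0, 0, 0, 0, 0, 0, 0, 0, 0, 0]
}}

```text
time_s: 11.3
position: [0.5934, 0.0952, 0.1603]
tool_rot: [0.566, -0.424, -0.565, -0.424]
ft_force: [0.3, -1.9, 5.5]
finger_gap: 0.013
```

```bash
python3 - <<'E'
from plan import *
rel(grip(3)+[0,0,-.0105],yaw(3,.85))
snap('scene','s11.png',(245,145,365,260),6)
E
```

```text
t 11.3 P [0.5934 0.0952 0.1603] gap 0.013 F [ 0.3 -1.9  5.5] j6 -1.746 down [ 0.001 -0.    -1.   ]
shift cm [-0.02 -0.03  0.04]
turn 0.738 tooly yaw -2.857 alt -2.403
```

View pics/s11.png

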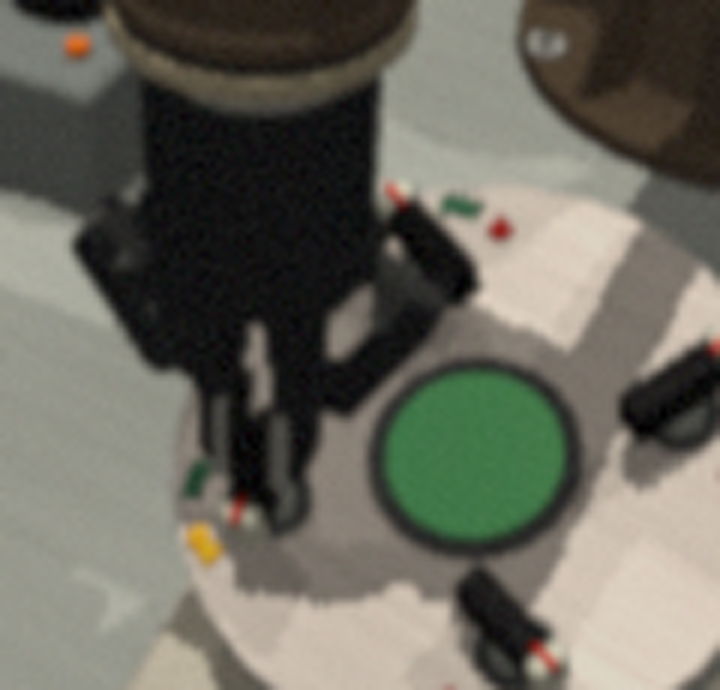

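Gripped, with a 13 mm gap. I'll turn bolt 3 into yellow and pause there.

Call:
{"name": "apply_moves", "arguments": {
  "targets": [0, 0, 0, 0, 0.1, 0, 0, 0, 0, 0.1, 0, 0, 0, 0, 0.1, 0, 0, 0, 0, 0.1, 0, 0, 0, 0, 0.1, 0, 0, 0, 0, 0.1, 0, 0, 0, 0, 0.1, 0, 0, 0, 0, 0, 0, 0, 0, 0, 0, 0, 0, 0, 0, 0]
}}

```text
time_s: 12.6
position: [0.5942, 0.0954, 0.1609]
tool_rot: [-0.387, 0.591, 0.386, 0.593]
ft_force: [0.9, -0.2, 11.4]
finger_gap: 0.0135
```

```bash
python3 - <<'E'
from plan import *
rel(grip(3)+[0,0,-.0105],yaw(3,1.75))
print(manip.get_state()['ft_torque'].__repr__())
snap('scene','s12.png',(245,145,365,260),6)
E
```

```text
t 12.6 P [0.5942 0.0954 0.1609] gap 0.0135 F [ 0.9 -0.2 11.4] j6 -1.046 down [ 0.003  0.    -1.   ]
shift cm [ 0.05  0.07 -0.01]
turn 0.883 tooly yaw 2.726 alt -2.259
array([-0.25647991, -0.19579353,  0.33715353])
```

View pics/s12.png

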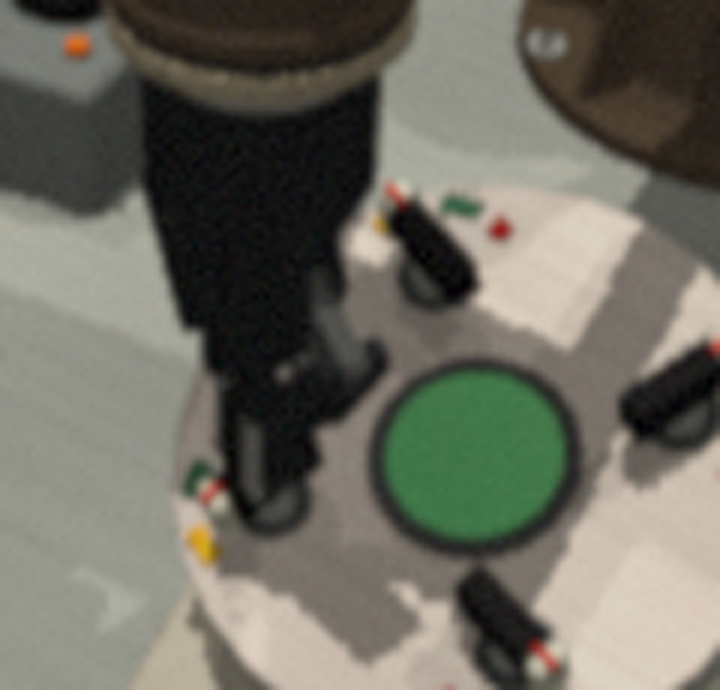

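```bash
python3 - <<'E'
from plan import *
qfit(3,((211.5)/6-.5+245,(490.5)/6-.5+145))
E
```

```text
q 3 0.86 err 1.13
```

All four are in yellow (0.86, 0.91, 0.77, 0.86). I'll now turn bolt 3 towards green, raised slightly to keep the uphill finger clear of the face.

Call:
{"name": "apply_moves", "arguments": {
  "targets": [0, -0.2, 0, 0, 0.1, 0, -0.1, 0, 0, 0.1, 0, 0, 0, 0, 0.1, 0, 0, 0, 0, 0.1, 0, 0, 0, 0, 0.05]
}}

```text
time_s: 13.28
position: [0.5937, 0.0958, 0.1627]
tool_rot: [-0.243, 0.663, 0.243, 0.664]
ft_force: [5.9, 4.4, -6.3]
finger_gap: 0.0134
```

```bash
python3 - <<'E'
from plan import *
rel(grip(3)+[0,0,-.0105],yaw(3,1.75))
print(manip.get_state()['ft_torque'].__repr__())
E
```

```text
t 13.28 P [0.5937 0.0958 0.1627] gap 0.0134 F [ 5.9  4.4 -6.3] j6 -0.594 down [ 0.001  0.001 -1.   ]
shift cm [ 0.22 -0.   -0.03]
turn 0.43 tooly yaw 2.274 alt -2.711
array([ 0.55455966, -1.05019903,  0.39923439])
```

Call:
{"name": "apply_moves", "arguments": {
  "targets": [0, 0.1, 0, 0, 0.1, 0, 0, 0, 0, 0.1, 0, 0, 0, 0, 0.1, 0, 0, 0, 0, 0.08, 0, 0, 0, 0, 0]
}}

```text
time_s: 13.9
position: [0.5946, 0.0957, 0.1631]
tool_rot: [-0.114, 0.697, 0.114, 0.699]
ft_force: [3.2, 1.4, 10.8]
finger_gap: 0.013
```

```bash
python3 - <<'E'
from plan import *
rel(grip(3)+[0,0,-.0105],yaw(3,1.75))
print(manip.get_state()['ft_torque'].__repr__())
snap('scene','s13.png',(245,145,365,260),6)
E
```

```text
t 13.9 P [0.5946 0.0957 0.1631] gap 0.013 F [ 3.2  1.4 10.8] j6 -0.215 down [ 0.004  0.001 -1.   ]
shift cm [ 0.26  0.02 -0.1 ]
turn 0.051 tooly yaw 1.895 alt -3.09
array([ 0.2091852 , -0.45266741,  0.2418967 ])
```

View pics/s13.png

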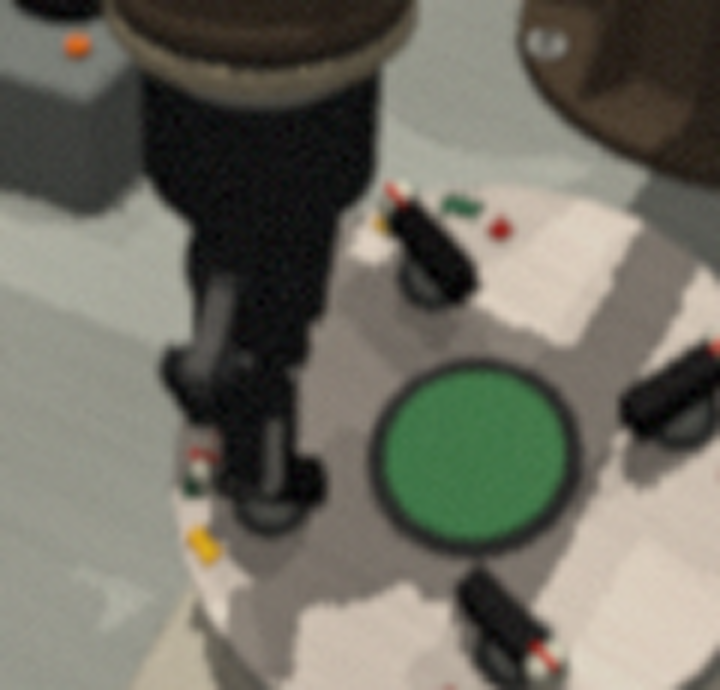

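```bash
python3 - <<'E'
from plan import *
qfit(3,((203.5)/6-.5+245,(455.5)/6-.5+145))
E
```

```text
q 3 1.65 err 0.69
```

Call:
{"name": "apply_moves", "arguments": {
  "targets": [46, 0, 0, 0, 0, 46, 0, 0, 0, 0, 46, 0, 0, 0, 0, 46, -2, 0, 0, 0, 46, -3, 0, 0, 0, 46, -4, 0, 0, 0, 46, 0, 0, 0, 0]
}}

```text
time_s: 14.82
position: [0.5946, 0.0954, 0.2547]
tool_rot: [-0.114, 0.696, 0.114, 0.699]
ft_force: [-0.3, -0.1, -0.7]
finger_gap: 0.0392
```

```bash
python3 - <<'E'
from plan import *
rel(grip(1)+[0,0,.05],yaw(1,.91))
snap('scene','s14.png',(262,165,392,280),6)
E
```

```text
t 14.82 P [0.5946 0.0954 0.2547] gap 0.0392 F [-0.3 -0.1 -0.7] j6 -0.216 down [ 0.005  0.001 -1.   ]
shift cm [ 0.05 13.51 -5.83]
turn -0.731 tooly yaw 1.896 alt 2.411
```

View pics/s14.png

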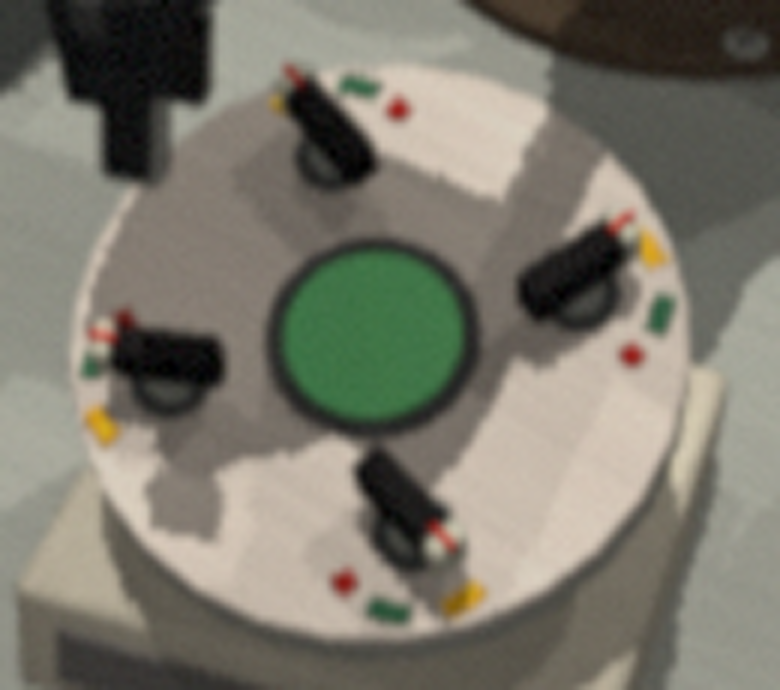

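Bolt 3 is in green: its pointer at (103,335) reads about 1.65. Now bolt 1.

Call:
{"name": "apply_moves", "arguments": {
  "targets": [50, -0.5, 4.5, -1.95, 0, 50, 0, 4.5, -1.95, 0, 50, 0, 4.5, -1.95, 0, 50, 0, 0, 0, -0.15, 50, 0, 0, 0, -0.15, 50, 0, 0, 0, -0.15, 50, 0, 0, 0, -0.15, 50, 0, 0, 0, -0.13, 50, 1.5, 0, 0, 0, 50, 0, 0, 0, 0]
}}

```text
time_s: 16.12
position: [0.4932, 0.2041, 0.2396]
tool_rot: [-0.355, 0.613, 0.355, 0.61]
ft_force: [0.0, 0.2, 0.0]
finger_gap: 0.0429
```

```bash
python3 - <<'E'
from plan import *
rel(grip(1)+[0,0,-.0095],yaw(1,.91))
snap('scene','s15.png',(280,130,400,245),6)
E
```

```text
t 16.12 P [0.4932 0.2041 0.2396] gap 0.0429 F [0.  0.2 0. ] j6 -0.716 down [-0.003 -0.001 -1.   ]
shift cm [ 4.53 -0.23  0.23]
turn -0.004 tooly yaw 2.623 alt 3.138
```

View pics/s15.png

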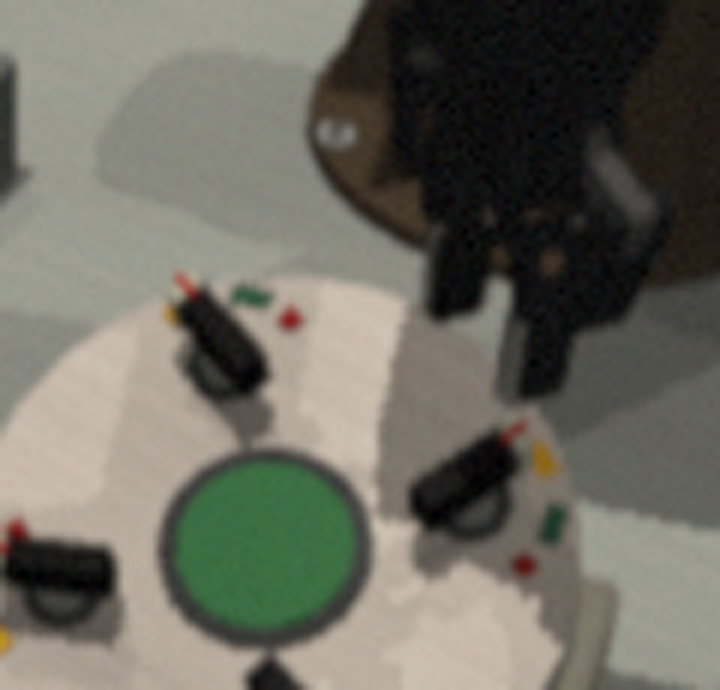

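Call:
{"name": "apply_moves", "arguments": {
  "targets": [50, 2, 0, 0, 0, 50, 1.5, 0, 0, 0, 50, 1, 0, 0, 0, 50, 0, 0, 0, 0]
}}

```text
time_s: 16.68
position: [0.494, 0.2044, 0.1961]
tool_rot: [-0.356, 0.612, 0.356, 0.611]
ft_force: [0.0, 0.4, 0.8]
finger_gap: 0.0427
```

```bash
python3 - <<'E'
from plan import *
rel(grip(1)+[0,0,-.0095],yaw(1,.91))
E
```

```text
t 16.68 P [0.494  0.2044 0.1961] gap 0.0427 F [0.  0.4 0.8] j6 -0.719 down [-0.001 -0.    -1.   ]
shift cm [ 0.18 -0.16  0.15]
turn -0.001 tooly yaw 2.625 alt 3.141
```

Small correction, then close.

Call:
{"name": "apply_moves", "arguments": {
  "targets": [50, 0.1, -0.15, 0.15, 0, 0, 0, 0, 0, 0, 0, 0, 0, 0, 0, 0, 0, 0, 0, 0, 0, 0, 0, 0, 0]
}}

```text
time_s: 17.3
position: [0.4967, 0.2051, 0.1961]
tool_rot: [-0.356, 0.611, 0.356, 0.611]
ft_force: [1.1, -0.6, 4.7]
finger_gap: 0.0139
```

```bash
python3 - <<'E'
from plan import *
rel(grip(1)+[0,0,-.0095],yaw(1,1.75))
snap('scene','s16.png',(290,150,400,260),6)
E
```

```text
t 17.3 P [0.4967 0.2051 0.1961] gap 0.0139 F [ 1.1 -0.6  4.7] j6 -0.72 down [ 0.001  0.    -1.   ]
shift cm [ 0.18  0.04 -0.05]
turn 0.782 tooly yaw 2.626 alt -2.359
```

View pics/s16.png

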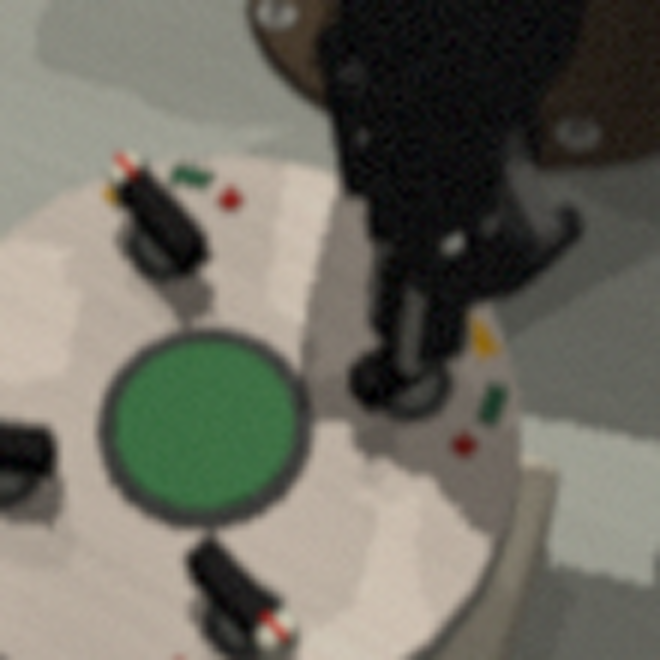

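Bolt 1 is held. I'll turn it by 0.8, release and lift.

Call:
{"name": "apply_moves", "arguments": {
  "targets": [0, 0, 0, 0, 0.1, 0, 0, 0, 0, 0.1, 0, 0, 0, 0, 0.1, 0, 0, 0, 0, 0.1, 0, 0, 0, 0, 0.1, 0, 0, 0, 0, 0.1, 0, 0, 0, 0, 0.1, 0, 0, 0, 0, 0.08, 0, 0, 0, 0, 0]
}}

```text
time_s: 18.48
position: [0.4965, 0.2049, 0.1974]
tool_rot: [-0.097, 0.7, 0.096, 0.701]
ft_force: [-8.4, -6.0, 31.5]
finger_gap: 0.0094
```

```bash
python3 - <<'E'
from plan import *
rel(grip(1)+[0,0,-.0095],yaw(1,1.75))
snap('scene','s17.png',(290,150,400,260),6)
E
```

```text
t 18.48 P [0.4965 0.2049 0.1974] gap 0.0094 F [-8.4 -6.  31.5] j6 0.062 down [ 0.001 -0.    -1.   ]
shift cm [ 0.31  0.01 -0.04]
turn 0.001 tooly yaw 1.845 alt -3.14
```

View pics/s17.png

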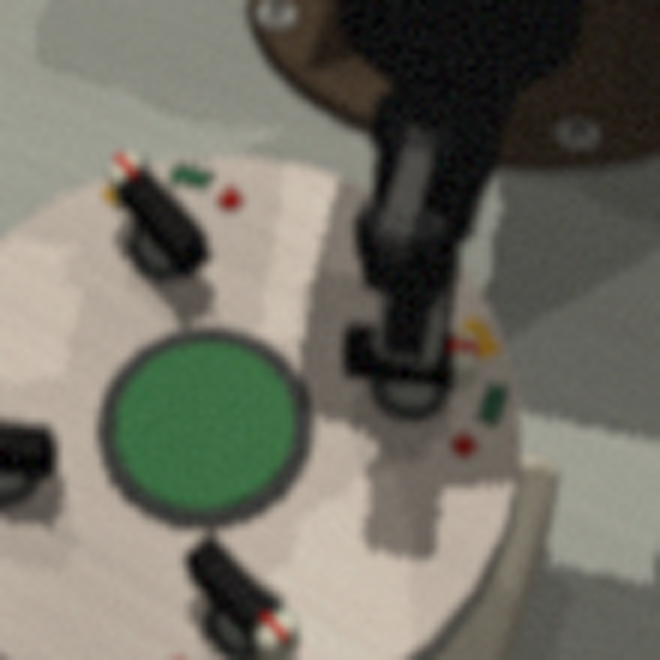

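```bash
python3 - <<'E'
from plan import *
qfit(1,((462.5)/6-.5+290,(345.5)/6-.5+150))
E
```

```text
q 1 1.57 err 0.74
```

Call:
{"name": "apply_moves", "arguments": {
  "targets": [44, 0, 0, 0, 0, 44, 0, 0, 0, 0, 44, 0, 0, 0, 0, 44, 0, 0, 0, 0]
}}

```text
time_s: 19.02
position: [0.4964, 0.2051, 0.1956]
tool_rot: [-0.097, 0.701, 0.097, 0.7]
ft_force: [0.4, -0.4, -0.9]
finger_gap: 0.038
```

```bash
python3 - <<'E'
from plan import *
rel(grip(1)+[0,0,-.0135],yaw(1,1.5))
snap('scene','s18.png',(290,150,400,260),6)
E
```

```text
t 19.02 P [0.4964 0.2051 0.1956] gap 0.038 F [ 0.4 -0.4 -0.9] j6 0.06 down [-0. -0. -1.]
shift cm [ 0.53 -0.01 -0.03]
turn -0.222 tooly yaw 1.846 alt 2.92
```

View pics/s18.png

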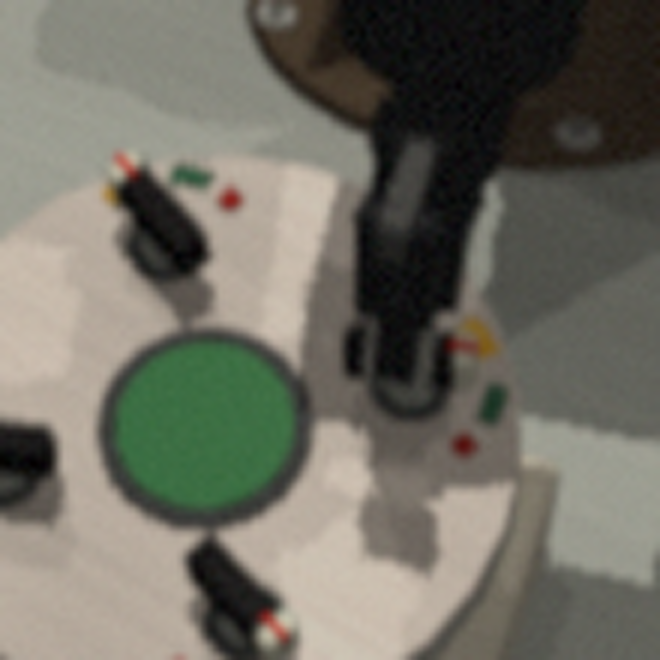

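Bolt 1 reads about 1.57 after the pads slipped up. I'll go 4 mm lower and close once more at the final yaw to bring it nearer the middle of green.

Call:
{"name": "apply_moves", "arguments": {
  "targets": [44, 0.4, 0, 0, 0, 44, 0, 0, 0, 0, 0, 0, 0, 0, 0, 0, 0, 0, 0, 0, 0, 0, 0, 0, 0, 0, 0, 0, 0, 0],
  "grip_force": 25
}}

```text
time_s: 19.82
position: [0.4968, 0.205, 0.192]
tool_rot: [-0.097, 0.7, 0.097, 0.701]
ft_force: [3.4, -3.7, 4.4]
finger_gap: 0.0165
```

```bash
python3 - <<'E'
from plan import *
rel(grip(1)+[0,0,-.0135],yaw(1,1.75))
snap('scene','s19.png',(290,150,400,260),6)
E
```

```text
t 19.82 P [0.4968 0.205  0.192 ] gap 0.0165 F [ 3.4 -3.7  4.4] j6 0.06 down [ 0.001 -0.    -1.   ]
shift cm [ 0.17  0.   -0.07]
turn 0.003 tooly yaw 1.846 alt -3.139
```

View pics/s19.png

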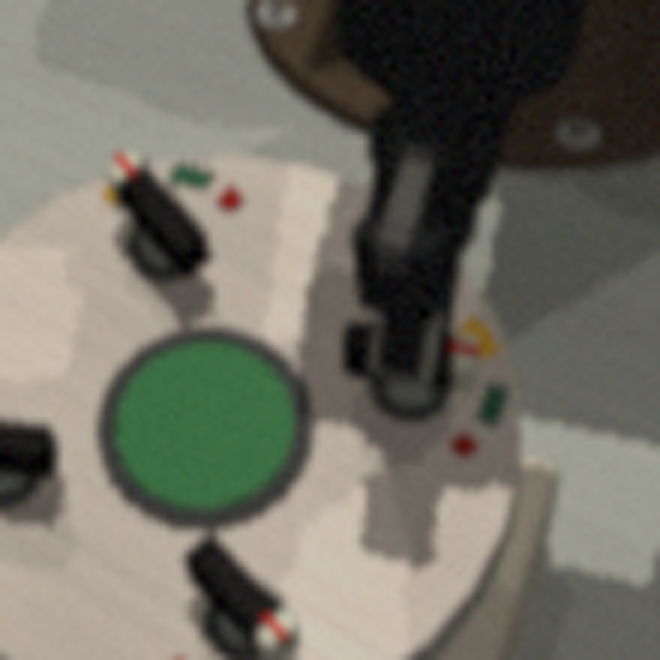

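Call:
{"name": "apply_moves", "arguments": {
  "targets": [0, 0, 0, 0, 0.06, 0, 0, 0, 0, 0.06, 0, 0, 0, 0, 0, 44, 0, 0, 0, 0, 44, 0, 0, 0, 0, 44, 0, 0, 0, 0, 44, -2, 0, 0, 0, 44, -3, 0, 0, 0, 44, -3, 0, 0, 0, 44, 0, 0, 0, 0]
}}

```text
time_s: 21.12
position: [0.4975, 0.2055, 0.2738]
tool_rot: [-0.054, 0.704, 0.055, 0.706]
ft_force: [0.6, -0.6, 0.1]
finger_gap: 0.0374
```

```bash
python3 - <<'E'
from plan import *
rel(grip(0)+[0,0,.05],yaw(0,.86))
snap('scene','s20.png',(262,165,392,280),6)
E
```

```text
t 21.12 P [0.4975 0.2055 0.2738] gap 0.0374 F [ 0.6 -0.6  0.1] j6 0.18 down [ 0.003  0.001 -1.   ]
shift cm [  0.66 -10.47  -1.58]
turn 0.508 tooly yaw 1.726 alt -2.634
```

View pics/s20.png

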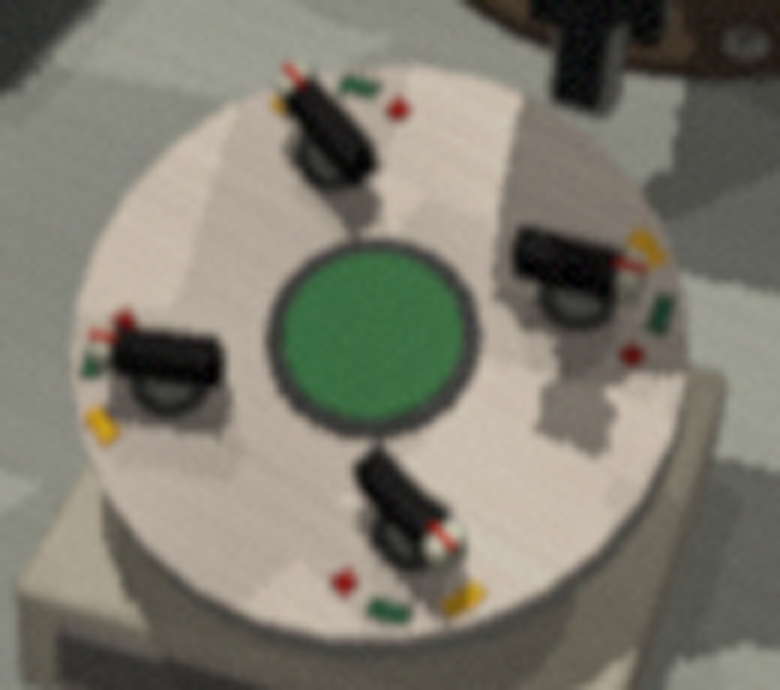

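```bash
python3 - <<'E'
from plan import *
qfit(1,S(628,265));qfit(3,S(103,336))
E
```

```text
q 1 1.78 err 0.71
q 3 1.64 err 1.05
```

Call:
{"name": "apply_moves", "arguments": {
  "targets": [50, -1, -5.2, -0.8, 0, 50, 0, -5.3, -0.8, 0, 50, 0, 0, 0, 0.17, 50, 0, 0, 0, 0.17, 50, 0, 0, 0, 0.16, 50, 0, 0, 0, 0, 50, 2, 0, 0, 0, 50, 0, 0, 0, 0, 50, 0, 0, 0, 0]
}}

```text
time_s: 22.3
position: [0.4969, 0.0989, 0.262]
tool_rot: [0.121, 0.697, -0.121, 0.697]
ft_force: [0.1, -0.9, -0.1]
finger_gap: 0.0428
```

```bash
python3 - <<'E'
from plan import *
rel(grip(0)+[0,0,-.0125],yaw(0,.86))
snap('scene','s21.png',(245,110,365,225),6)
E
```

```text
t 22.3 P [0.4969 0.0989 0.262 ] gap 0.0428 F [ 0.1 -0.9 -0.1] j6 0.48 down [-0. -0. -1.]
shift cm [5.74 0.11 0.09]
turn 0.01 tooly yaw 1.228 alt -3.132
```

View pics/s21.png

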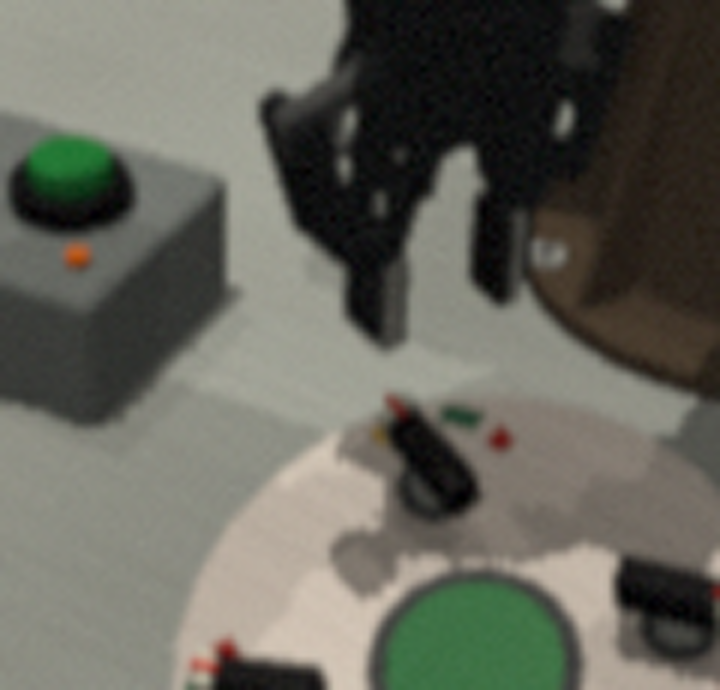

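Bolts 1 and 3 are in green (1.78 and 1.64). The jaws are over bolt 0's wing at (432,455), so I'll descend and close.

Call:
{"name": "apply_moves", "arguments": {
  "targets": [50, 2, 0.1, 0.1, 0, 50, 1.7, 0, 0, 0, 50, 1, 0, 0, 0, 50, 1, 0, 0, 0, 50, 0, 0, 0, 0, 0, 0, 0, 0, 0, 0, 0, 0, 0, 0, 0, 0, 0, 0, 0, 0, 0, 0, 0, 0]
}}

```text
time_s: 23.48
position: [0.4988, 0.0994, 0.2053]
tool_rot: [0.121, 0.696, -0.121, 0.697]
ft_force: [3.1, -2.5, 5.9]
finger_gap: 0.0155
```

```bash
python3 - <<'E'
from plan import *
rel(grip(0)+[0,0,-.0125],yaw(0,1.75))
snap('scene','s22.png',(260,140,370,245),6)
E
```

```text
t 23.48 P [0.4988 0.0994 0.2053] gap 0.0155 F [ 3.1 -2.5  5.9] j6 0.482 down [ 0.001 -0.    -1.   ]
shift cm [ 0.07 -0.   -0.07]
turn 0.953 tooly yaw 1.226 alt -2.189
```

View pics/s22.png

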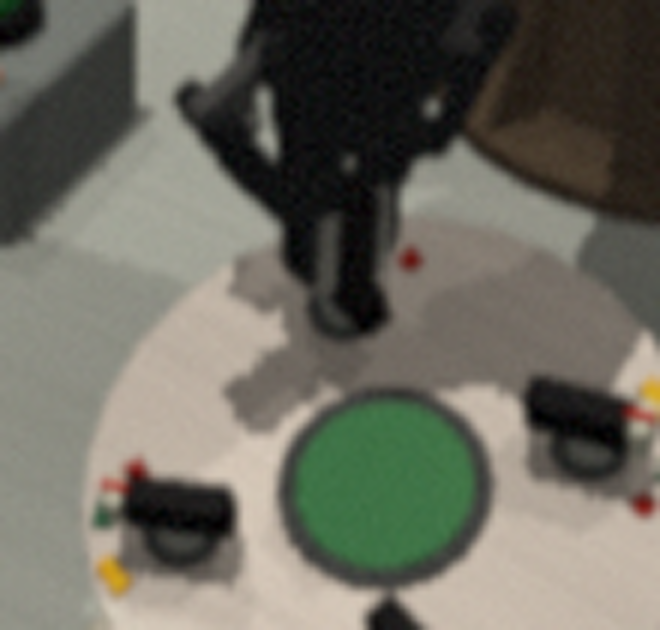

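Held. I'll turn it by 0.93 in ten rows.

Call:
{"name": "apply_moves", "arguments": {
  "targets": [0, 0, 0, 0, 0.1, 0, 0, 0, 0, 0.1, 0, 0, 0, 0, 0.1, 0, 0, 0, 0, 0.1, 0, 0, 0, 0, 0.1, 0, 0, 0, 0, 0.1, 0, 0, 0, 0, 0.1, 0, 0, 0, 0, 0.1, 0, 0, 0, 0, 0.1, 0, 0, 0, 0, 0.03, 0, 0, 0, 0, 0]
}}

```text
time_s: 24.9
position: [0.4996, 0.0997, 0.2055]
tool_rot: [0.422, 0.567, -0.42, 0.569]
ft_force: [7.3, -0.0, 4.5]
finger_gap: 0.0136
```

```bash
python3 - <<'E'
from plan import *
rel(grip(0)+[0,0,-.0125],yaw(0,1.75))
snap('scene','s23.png',(260,140,370,245),6)
E
```

```text
t 24.9 P [0.4996 0.0997 0.2055] gap 0.0136 F [ 7.3 -0.   4.5] j6 1.413 down [ 0.003  0.    -1.   ]
shift cm [ 0.08 -0.14 -0.04]
turn 0.022 tooly yaw 0.295 alt -3.119
```

View pics/s23.png

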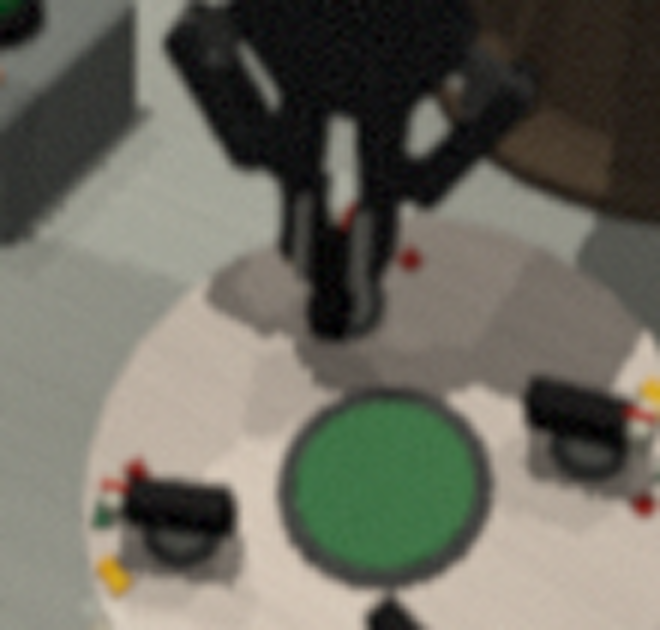

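Call:
{"name": "apply_moves", "arguments": {
  "targets": [50, 0, 0, 0, 0, 50, 0, 0, 0, 0, 50, 0, 0, 0, 0, 50, -2, 0, 0, 0, 50, -2.5, 0, 0, 0, 50, -2.5, 0, 0, 0, 50, 0, 0, 0, -0.17, 50, 0, 0, 0, -0.17, 50, 0, 0, 0, -0.17, 50, 0, 0, 0, -0.17, 50, 0, 0, 0, -0.17, 50, 0, 0, 0, 0]
}}

```text
time_s: 26.45
position: [0.4979, 0.0995, 0.2747]
tool_rot: [0.149, 0.691, -0.149, 0.691]
ft_force: [-0.7, 0.2, -0.3]
finger_gap: 0.0427
```

```bash
python3 - <<'E'
from plan import *
qfit(0,(348.5/6-.5+260,215.5/6-.5+140))
rel(grip(2)+[0,0,.05],yaw(2,.77))
snap('scene','s24.png',(262,165,392,280),6)
E
```

```text
q 0 1.71 err 0.53
t 26.45 P [0.4979 0.0995 0.2747] gap 0.0427 F [-0.7  0.2 -0.3] j6 0.563 down [-0. -0. -1.]
shift cm [ 6.7  13.1   4.34]
turn -0.16 tooly yaw 1.145 alt 2.982
```

View pics/s24.png

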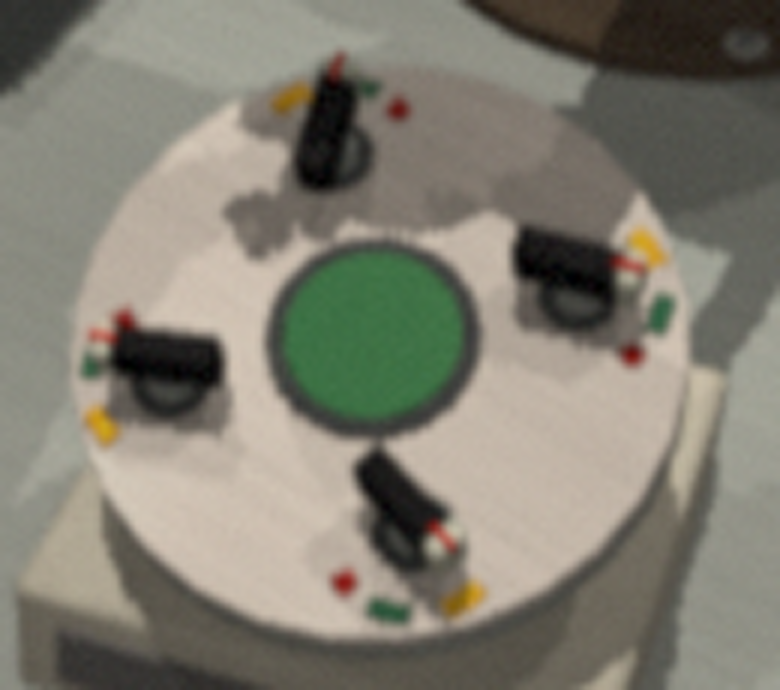

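Bolt 0 reads about 1.71, green. Now bolt 2.

Call:
{"name": "apply_moves", "arguments": {
  "targets": [50, 0, 4.4, 1.45, 0, 50, 0, 4.4, 1.45, 0, 50, 0, 4.3, 1.45, 0, 50, 0, 0, 0, -0.16, 50, 0, 0, 0, 0, 50, 3, 0, 0, 0, 50, 3, 0, 0, 0, 50, 2.4, 0, 0, 0, 50, 0, 0, 0, 0]
}}

```text
time_s: 27.62
position: [0.5904, 0.2001, 0.1894]
tool_rot: [0.095, 0.702, -0.096, 0.7]
ft_force: [-1.2, 0.6, -0.0]
finger_gap: 0.043
```

```bash
python3 - <<'E'
from plan import *
rel(grip(2)+[0,0,-.0125],yaw(2,.77))
snap('scene','s25.png',(275,165,395,280),6)
E
```

```text
t 27.62 P [0.5904 0.2001 0.1894] gap 0.043 F [-1.2  0.6 -0. ] j6 0.549 down [-0.003 -0.001 -1.   ]
shift cm [4.43 0.11 0.1 ]
turn -0.004 tooly yaw 1.3 alt 3.137
```

View pics/s25.png

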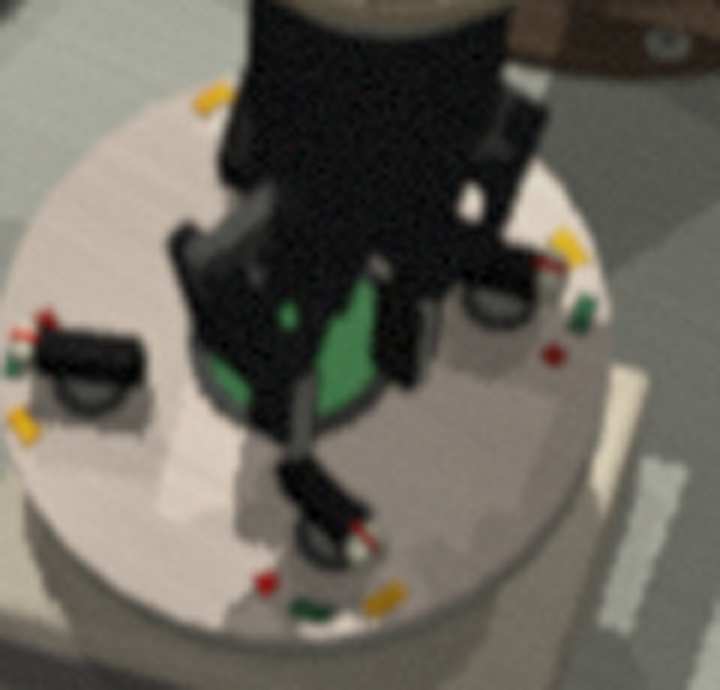

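Call:
{"name": "apply_moves", "arguments": {
  "targets": [50, 1.5, 0.1, 0.1, 0, 50, 1.3, 0, 0, 0, 50, 0.8, 0, 0, 0, 50, 0.8, 0, 0, 0, 50, 0, 0, 0, 0, 0, 0, 0, 0, 0, 0, 0, 0, 0, 0, 0, 0, 0, 0, 0, 0, 0, 0, 0, 0]
}}

```text
time_s: 28.8
position: [0.5932, 0.2016, 0.1471]
tool_rot: [0.093, 0.701, -0.093, 0.701]
ft_force: [-1.1, 0.1, 3.3]
finger_gap: 0.0146
```

```bash
python3 - <<'E'
from plan import *
rel(grip(2)+[0,0,-.0125],yaw(2,1.75))
snap('scene','s26.png',(275,165,395,280),6)
E
```

```text
t 28.8 P [0.5932 0.2016 0.1471] gap 0.0146 F [-1.1  0.1  3.3] j6 0.544 down [ 0.  0. -1.]
shift cm [ 0.19 -0.12 -0.14]
turn 1.033 tooly yaw 1.306 alt -2.109
```

View pics/s26.png

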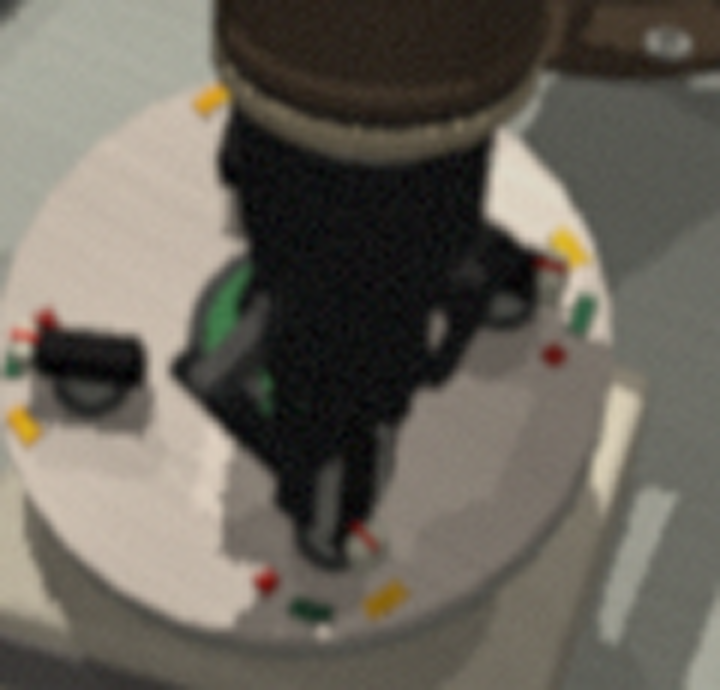

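Call:
{"name": "apply_moves", "arguments": {
  "targets": [0, 0.1, -0.1, -0.1, 0.1, 0, 0.1, 0, 0, 0.1, 0, 0, 0, 0, 0.1, 0, 0, 0, 0, 0.1, 0, 0, 0, 0, 0.1, 0, 0, 0, 0, 0.1, 0, 0, 0, 0, 0.1, 0, 0, 0, 0, 0.1, 0, 0, 0, 0, 0.1, 0, 0, 0, 0, 0.08, 0, 0, 0, 0, 0]
}}

```text
time_s: 30.22
position: [0.5942, 0.201, 0.146]
tool_rot: [0.414, 0.573, -0.411, 0.575]
ft_force: [8.0, -2.8, 7.7]
finger_gap: 0.0134
```

```bash
python3 - <<'E'
from plan import *
rel(grip(2)+[0,0,-.0125],yaw(2,1.75))
snap('scene','s27.png',(275,165,395,280),6)
E
```

```text
t 30.23 P [0.5942 0.201  0.146 ] gap 0.0134 F [ 8.  -2.8  7.7] j6 1.525 down [ 0.005  0.001 -1.   ]
shift cm [ 0.09 -0.26 -0.07]
turn 0.052 tooly yaw 0.325 alt -3.09
```

View pics/s27.png

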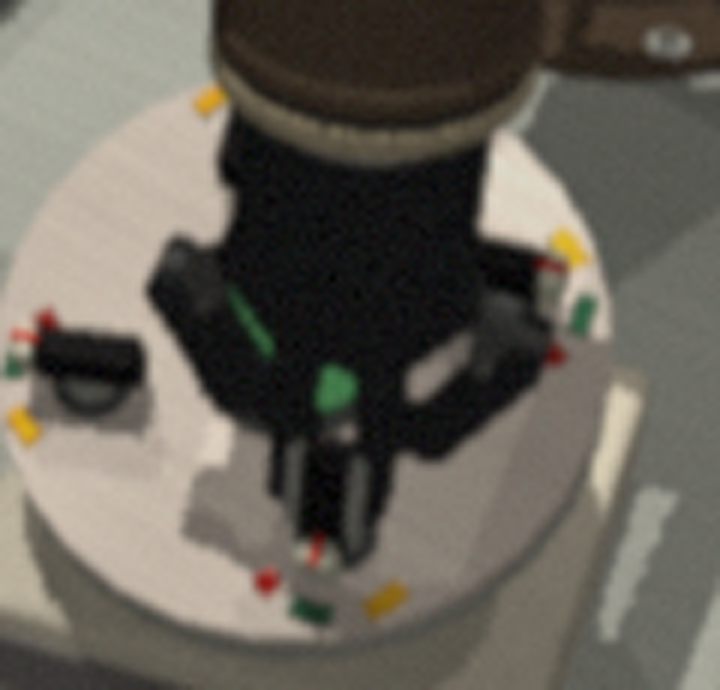

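Call:
{"name": "apply_moves", "arguments": {
  "targets": [46, 0, 0, 0, 0, 46, 0, 0, 0, 0, 46, 0, 0, 0, 0, 46, -2, 0, 0, 0, 46, -4, 0, 0, 0, 46, -5, 0, 0, 0, 46, -3, 0, 0, 0, 0, 0, -4, 0, 0, 0, 0, -4, 0, 0, 0, 0, -4, 0, 0, 0, 0, 0, 0, 0]
}}

```text
time_s: 31.65
position: [0.4756, 0.1618, 0.285]
tool_rot: [0.412, 0.575, -0.413, 0.574]
ft_force: [1.2, -0.4, 0.5]
finger_gap: -0.0001
```

```bash
python3 - <<'E'
from plan import *
uv={'scene':(358/7+165,182/7+155),'top':(235/6+345,258/6+180)}
f=lambda X:np.concatenate([proj(c,X[None])[0]-uv[c] for c in uv])
o=least_squares(f,[.5,-.15,.07]);print('button',o.x.round(4),o.fun.round(2))
rel(o.x)
snap('scene','s28.png',(262,165,392,280),6)
E
```

```text
button [ 0.4971 -0.2255  0.0791] [-0.54 -0.05 -0.4   0.36]
t 31.65 P [0.4756 0.1618 0.285 ] gap -0.0001 F [ 1.2 -0.4  0.5] j6 1.512 down [-0.001 -0.    -1.   ]
shift cm [ 20.6  -10.34  37.38]
```

View pics/s28.png

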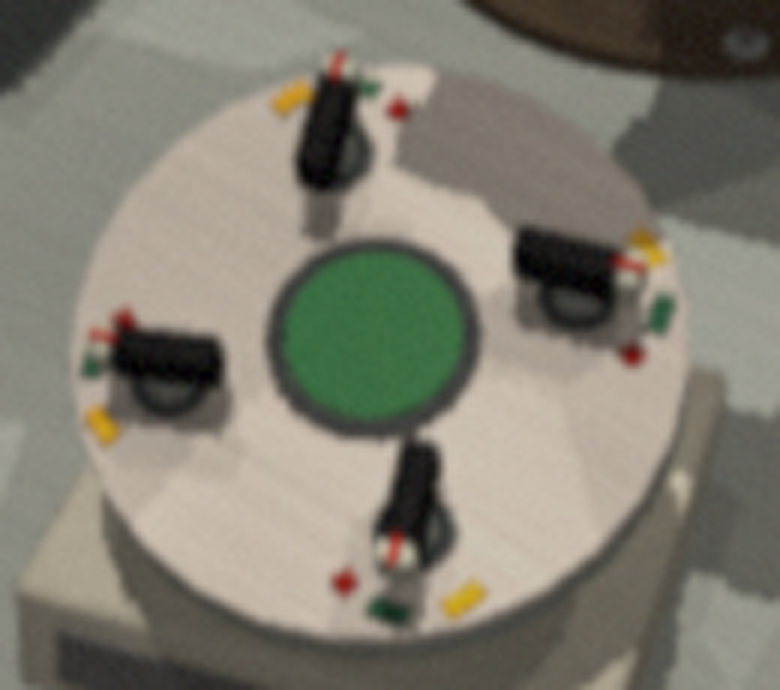

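```bash
python3 - <<'E'
from plan import *
qfit(0,S(336,66));qfit(1,S(628,265));qfit(2,S(396,548));qfit(3,S(103,336))
E
```

```text
q 0 1.72 err 0.7
q 1 1.78 err 0.71
q 2 1.61 err 1.11
q 3 1.64 err 1.05
```

Call:
{"name": "apply_moves", "arguments": {
  "targets": [0, 0, -1.5, 5.3, 0, 0, 0, -1.5, 5.3, 0, 0, 0, -1.5, 5.3, 0, 0, 0, -1.5, 5.3, 0, 0, 0, -1.5, 5.4, 0, 0, 0, -1.5, 5.4, 0, 0, 0, -1.3, 5.4, 0, 0, 4, 0, 0, 0, 0, 4, 0, 0, 0, 0, 4, 0, 0, 0, 0, 0, 0, 0, 0, 0, 0, 0, 0, 0]
}}

```text
time_s: 33.2
position: [0.5013, -0.2253, 0.1659]
tool_rot: [0.412, 0.574, -0.412, 0.575]
ft_force: [-0.1, 0.2, 1.5]
finger_gap: 0.0002
```

```bash
python3 - <<'E'
from plan import *
rel([.4971,-.2255,.0791])
snap('scene','s29.png',(150,90,280,210),6)
E
```

```text
t 33.2 P [ 0.5013 -0.2253  0.1659] gap 0.0002 F [-0.1  0.2  1.5] j6 0.767 down [ 0.001 -0.001 -1.   ]
shift cm [ 8.68 -0.41 -0.12]
```

View pics/s29.png

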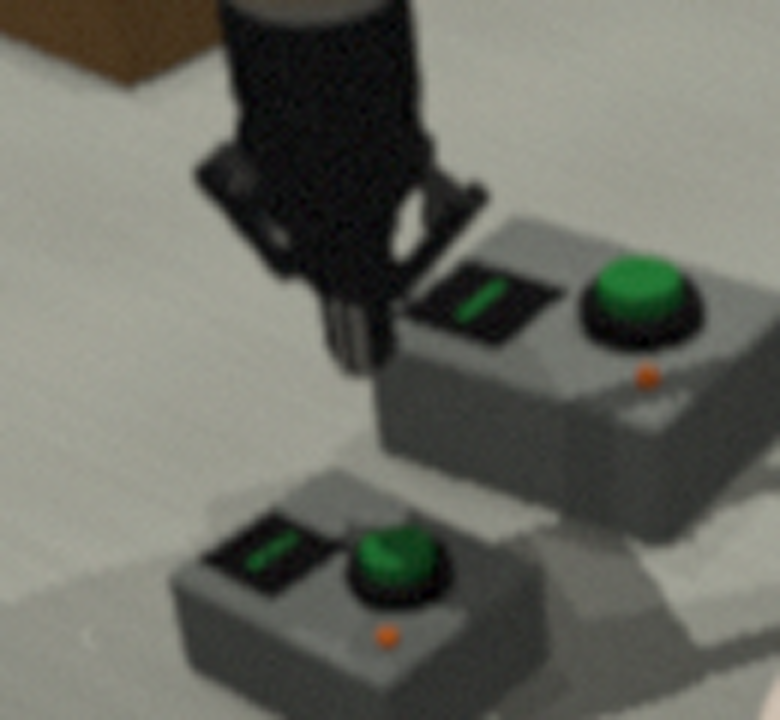

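All four bolts read green (1.72, 1.78, 1.61, 1.64). The finger tips are above the middle-sized box's button at (398,560), so I'll step down.

Call:
{"name": "apply_moves", "arguments": {
  "targets": [0, 3, -0.4, -0.1, 0, 0, 2, 0, 0, 0, 0, 1, 0, 0, 0, 0, 0, 0, 0, 0, 0, 0, 0, 0, 0]
}}

```text
time_s: 33.88
position: [0.4969, -0.2255, 0.1059]
tool_rot: [0.412, 0.574, -0.412, 0.575]
ft_force: [-0.7, 0.2, 0.1]
finger_gap: 0.0002
```

```bash
python3 - <<'E'
from plan import *
rel([.4971,-.2255,.0791])
snap('scene','s30.png',(150,110,280,220),6)
E
```

```text
t 33.88 P [ 0.4969 -0.2255  0.1059] gap 0.0002 F [-0.7  0.2  0.1] j6 0.763 down [ 0.001 -0.001 -1.   ]
shift cm [2.68 0.02 0.  ]
```

View pics/s30.png

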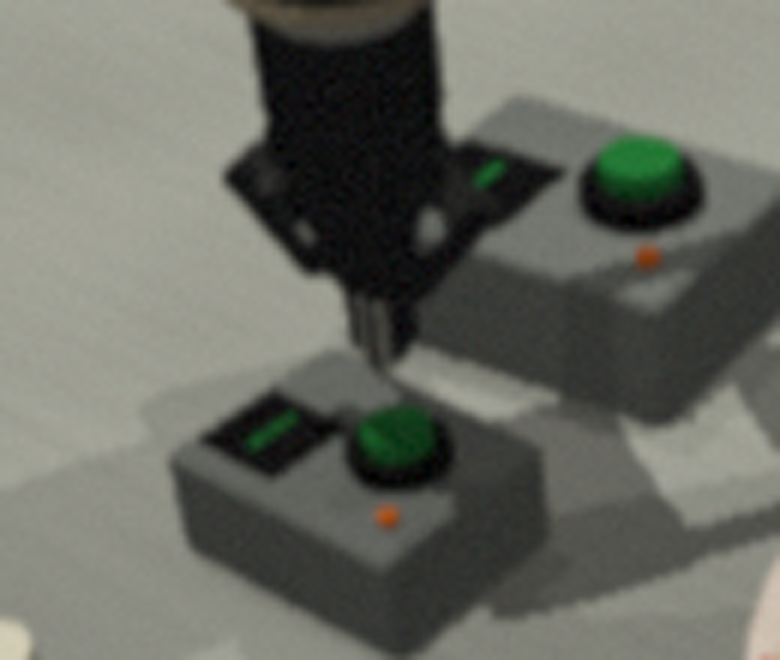

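Call:
{"name": "apply_moves", "arguments": {
  "targets": [0, 1.2, 0, 0, 0, 0, 0.8, 0, 0, 0, 0, 0.3, 0, 0, 0, 0, 0, 0, 0, 0]
}}

```text
time_s: 34.42
position: [0.4959, -0.225, 0.0814]
tool_rot: [0.412, 0.575, -0.412, 0.574]
ft_force: [0.1, 0.8, 0.0]
finger_gap: 0.0001
```

Call:
{"name": "apply_moves", "arguments": {
  "targets": [0, 0.3, 0, 0, 0, 0, 0.2, 0, 0, 0, 0, 0, 0, 0, 0]
}}

```text
time_s: 34.8
position: [0.4961, -0.2251, 0.0767]
tool_rot: [0.412, 0.575, -0.412, 0.574]
ft_force: [-0.0, -0.8, -0.1]
finger_gap: -0.0001
```

Call:
{"name": "apply_moves", "arguments": {
  "targets": [0, 0.2, 0, 0, 0, 0, 0.2, 0, 0, 0, 0, 0, 0, 0, 0]
}}

```text
time_s: 35.17
position: [0.496, -0.2251, 0.0726]
tool_rot: [0.412, 0.575, -0.412, 0.574]
ft_force: [0.4, 0.5, -0.1]
finger_gap: 0.0
```

```bash
python3 - <<'E'
from plan import *
snap('scene','s31.png',(150,110,280,220),6)
E
```

```text
(no output)
```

View pics/s31.png

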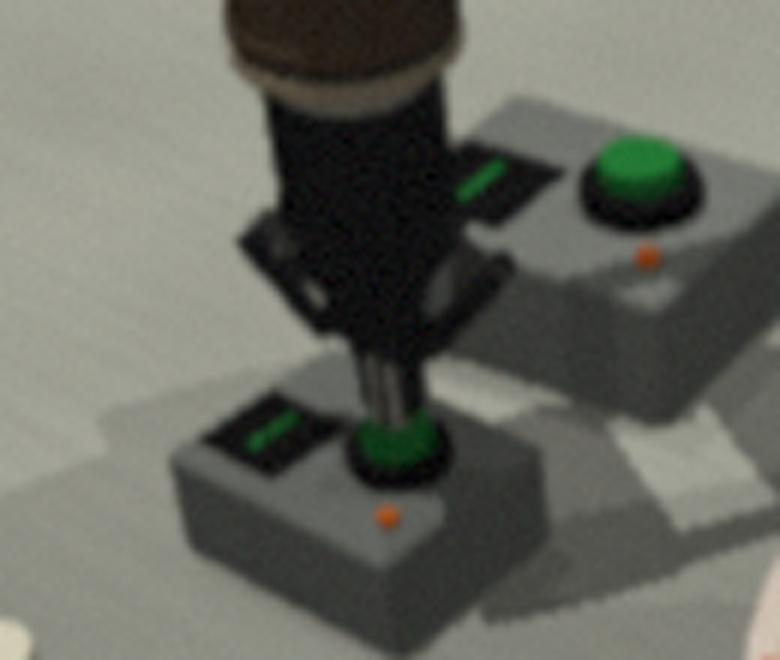

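Almost touching now. I'll continue in 2 mm steps.

Call:
{"name": "apply_moves", "arguments": {
  "targets": [0, 0.2, 0, 0, 0, 0, 0.2, 0, 0, 0, 0, 0, 0, 0, 0]
}}

```text
time_s: 35.6
position: [0.4962, -0.2252, 0.0687]
tool_rot: [0.412, 0.574, -0.412, 0.574]
ft_force: [1.0, 0.8, 2.9]
finger_gap: 0.0001
```

Call:
{"name": "apply_moves", "arguments": {
  "targets": [0, 0.2, 0, 0, 0, 0, 0.1, 0, 0, 0, 0, 0, 0, 0, 0]
}}

```text
time_s: 35.98
position: [0.4962, -0.2252, 0.0658]
tool_rot: [0.412, 0.574, -0.412, 0.575]
ft_force: [-0.2, 1.0, 4.5]
finger_gap: -0.0
```

Call:
{"name": "apply_moves", "arguments": {
  "targets": [0, 0.2, 0, 0, 0, 0, 0.1, 0, 0, 0, 0, 0, 0, 0, 0]
}}

```text
time_s: 36.35
position: [0.4962, -0.2252, 0.0633]
tool_rot: [0.412, 0.574, -0.412, 0.575]
ft_force: [-3.4, 1.0, 16.5]
finger_gap: -0.0001
```

The force jumped to 16 N, so the button is at its stop. I'll let go and lift away.

Call:
{"name": "apply_moves", "arguments": {
  "targets": [0, 0, 0, 0, 0, 0, -2, 0, 0, 0, 0, -5, 0, 0, 0, 0, -6, 0, 0, 0, 0, -6, 0, 0, 0, 0, -3, 0, 0, 0, 0, 0, 0, 0, 0, 0, 0, 0, 0, 0]
}}

```text
time_s: 37.35
position: [0.4957, -0.2249, 0.2819]
tool_rot: [0.412, 0.575, -0.412, 0.574]
ft_force: [0.5, -0.4, -0.7]
finger_gap: 0.0002
```

```bash
python3 - <<'E'
from plan import *
rel([.5,-.2,.3])
snap('scene','s32.png');snap('scene','s33.png',(262,165,392,280),6);snap('top','t33.png')
E
```

```text
t 37.35 P [ 0.4957 -0.2249  0.2819] gap 0.0002 F [ 0.5 -0.4 -0.7] j6 0.763 down [-0.001  0.    -1.   ]
shift cm [-1.81  1.21 -2.22]
```

View pics/s32.png

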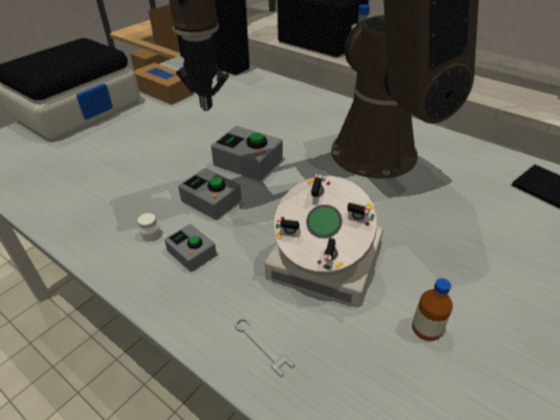

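View pics/s33.png

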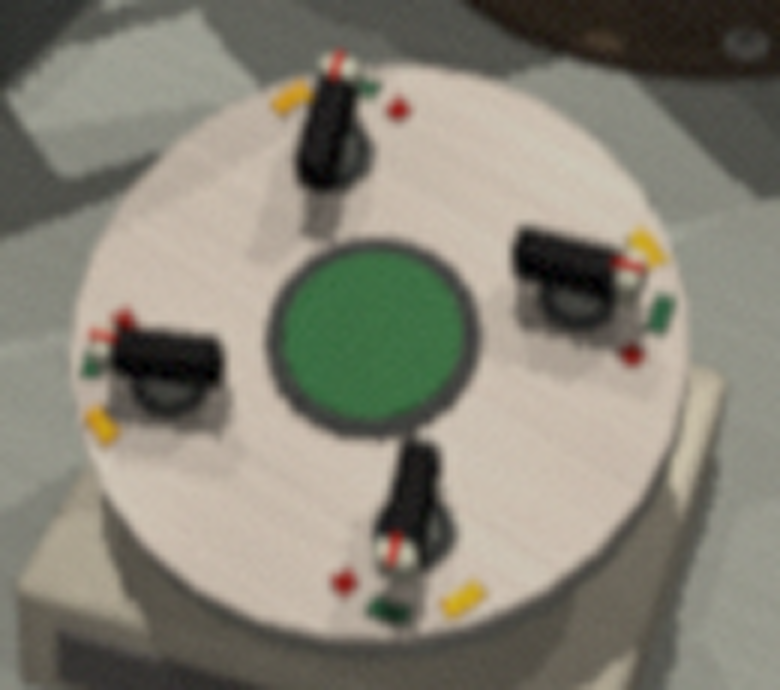

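View pics/t33.png

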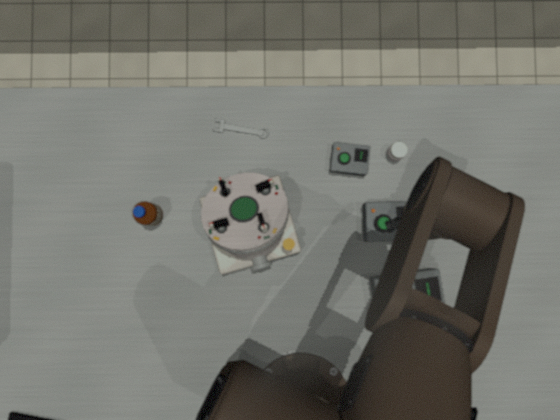

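The last pictures show all four pointers by their green arcs, the button up, and the bottle, spanner and jar at their starting pixels. The arm is clear, so I'm handing in.

```bash
python3 -c "
from station import manip
print(manip.job_done())"
```

```text
the job is handed in; nothing more can be done
None
```

The job is handed in at about 37 s of the 72 s allowed; no verdict was reported. I turned the two loose bolts (opposite each other) into yellow, then those two into green, then the other opposite pair into green. After that I pressed the middle-sized box's green button to its stop (16 N), let go and lifted clear.

**Last checks:**
- **Bolts:** the pointers read about 1.72, 1.78, 1.61 and 1.64 rad, all in green. These come from the scene camera only. The two cameras differed by up to 0.16 rad on one bolt at the start, which is still inside the allowed 1.4 to 2.1.
- **Button and other things:** the button looks up again, the bottle, spanner and jar are at their starting pixels, and the wrist force reads about zero.

**What went wrong or disagreed:**
- **Finger length:** the fingertips ended about 20 mm short of what `tcp_to_tips` gives, so the first grip closed on air above the wing and I gripped lower from then on.
- **Slipped grip:** one bolt's pads slipped at about 1.57 rad, so I gripped it again lower and finished it.

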